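# Steady the crane scale's hook and hang the weighing basket on it

## Robot

A 6-joint arm with a two-finger parallel gripper is mounted at the origin on the work surface. World frame = base frame: x ahead of the robot, y to its left, z up, the work surface at z = 0. Lengths are in m, angles in rad, forces in N, time in s.
With the tool pointing down it reaches from about 0.375 to 0.9 m from the base axis. Payload 3.1 kg.
Tool frame: the origin (TCP) lies at the centre of the arm's flange, where the gripper is bolted on; the fingertips stand 182 mm ahead of it and the grasp point (between the pads) lies 164 mm ahead of it; z points along the fingers, x is the direction in which the jaws open and shut, and the axes are right-handed (so a half turn about z gives the same grasp; the last joint's range is limited). The gripper opens to 87 mm and grips with 3 to 60 N. Pads are 19 mm wide; open, the fingers measure 117 mm over their backs; the gripper's body (75 mm by 190 mm) begins 51 mm behind the grasp point.
Start: joints at [-1.284, 0.527, 1.433, -0, 1.181, -0.178], TCP at [0.28, -0.559, 0.405] pointing down, gripper open.
Joint ranges: [-3.08, 3.08], [-0.75, 2.2], [0.22, 2.44], [-1.43, 4.57], [0, 2.65], [-2.85, 2.85]. Speed limits (rad/s): [2.79, 2.79, 3.14, 3.14, 3.14, 3.14].

## Interface

Orientations are given as a unit quaternion [x, y, z, w].
In Python, from rig import status, eyes, robot gives the robot as it stands. The module is installed in compiled form; this text tells all that it offers.
- The arm moves only by the tool step_arm, never from a script. Its argument "steps" is a list of rows, each a list of 7 numbers: the closure, from -1 (fully open) to 1 (shut), so that 0 is half open, then the shift along the tool's x, y, z each as a share of 0.025 m, from -1 to 1, then the turn, a rotation vector about the tool's x, y, z each as a share of 8 degrees, from -1 to 1. In form: [[jaw, dx, dy, dz, rx, ry, rz], ...]. A call has exactly 10 rows; each row shifts and turns the commanded pose from where the row before left it, along the tool's axes as they then stand; what a row does not reach is not made up. A row lasts 1/10 s, in which the tool goes at most 50 mm and 8.59 degrees, less where a joint would pass 70% of its speed; a pose out of reach is approached as far as the arm can. A call with a number of a shift or a turn outside -1 to 1 is refused whole. A call with a gripper value outside its range is refused whole. The fingers move at their own pace and stop on an object; "squeeze" is the grip in N (left out, the last holds). Time passes only in rows, so rows that do not move let the fingers close, or fill a call up. It gives the time, the measured TCP pose, the force and the opening at its end, in the units of the state.
- status.get_obs(): the state, without advancing time (a new reading comes with each control period).
- eyes.camera(name): name is "scene" or "top" or "wrist"; returns (picture, depth): 384x512x3 uint8, red, green, blue; 384x512 float32, m along the optical axis (not along the pixel's ray), 0 where there is no reading.
- eyes.camera_info(name): a dict with "K" (3x3 intrinsics, pixels), "R" (3x3) and "t" (3): a world point X has camera coordinates R X + t. Camera axes: x right, y down, z forward; pixel columns grow to the right and rows downward; lengths in m; the calibration is good to about 2 mm. A picture is of the moment at which its call begins: read the wrist's pose just before it. camera_info takes no time and is no camera call; for the wrist camera it gives the pose at the moment of the call.
- robot.hand_in(): hands the job in, once; it reports no verdict.
The state is a dict: "time": time; "q": joint angles; "joint_velocities": joint speeds; "joint_torque": joint torques, N m; "position": TCP position; "tool_rot": TCP orientation; "ft_force": force on the tool from outside, world axes, zero at the start; "moment": the same for the moment, N m; "grip_width": finger opening in m.
Only numpy, scipy, OpenCV 4.12 (cv2) and the standard library are available. Lean on these libraries where they do the work, as an engineer would, in place of code of your own. Each camera call takes 0.05 s, during which the arm holds its last target.

## Task

Weigh the basket of stock on the crane scale hanging from the bench gallows. The scale and its hook are swinging: first steady the hook with one light touch and keep it still for a good second, without knocking it, then hang the basket by the top bar of its bail in the hook, let the hook take the weight before you let go, and leave basket and scale hanging still. Leave the other things on the bench where they are.

Things in the scene. Friction and masses are not known exactly. Their poses are not given: they have to be found in the camera images.
- gallows: bench gallows of 40 mm grey square tube, fixed. Origin: on the bench straight below the clevis pin from which the scale hangs, marking where hook and bar hang when plumb. Post (585 mm tall, foot plate 170 x 150 mm) 270 mm to the -y side of the origin; arm (underside at 542 mm) along y overhead. The pin, along y, is at the foot of a drop rod clamped in the arm, 468 to 496 mm above the bench
- scale_hook (a joint): swing of the crane scale, with its hook one rigid 0.7 kg piece, about the pin, in the gallows' x-z plane (rad): 0 = plumb, positive = the hook is off towards the gallows' +x. Nearly free of friction: 1.4 swings a second, halving only every 25 s. 10 mm off plumb takes about 0.2 N at the hook. Over 10 N on scale or hook is too rough. The hook, 10 mm round, opens to the gallows' -x side
- hook_mean (a point): fixed point on the plumb line, 246 mm above the bench: where a bar lies in the hook's bowl at the rod's middle height (truly up to 14 mm off). Heights above a bar in the bowl: the hook's point, 24 mm to -x, ends at 34 mm; shank straight over x = 0 from 58 to 84 mm, lower bending to x = +16 mm beside the bowl (inner radius 11 mm); collar from 84 mm; housing 44 x 96 x 92 mm from 101 mm
- basket: loose weighing basket of sheet metal filled with small cartons (which are fixed in it), 170 (x) x 110 (y) x 58 mm, 0.27 to 0.44 kg, balanced. Origin: centre of its underside; x along its length. An arch of 8 mm round steel, its bail, stands rigidly across its middle (in the y-z plane), and a black stub grip sticks out at each end
- bail_bar (a point): centre of the bail's straight top bar, 150 mm above the basket's underside; 8 mm thick, straight for 12 mm to either side along y, then sloping; inside the arch 108 mm wide, 85 mm high. In the hook's bowl it lies 232 to 260 mm above the bench, as the rod is clamped each time at another height, not measured: feel where the hook takes the load. It goes in over the point, meets the shank, slides down
- grip_near (a point): middle of the stub grip at the basket's -x end: 22 mm wide (y), 18 mm high, 62 mm long along x; this point lies 122 mm from the basket's middle and 42 mm above its underside
- grip_far (a point): the same grip at the basket's +x end
- tape_roll: bystander: roll of brown tape lying flat, 100 mm across, 48 mm high; origin at the centre of its underside
- wrench: bystander: steel wrench lying flat, 180 mm long along its x
- spray_bottle: bystander: green spray bottle, 76 mm across, 200 mm high; origin at the centre of its underside
- stock_carton_a: bystander: brown carton 120 x 85 x 55 mm; origin at the centre of its underside
- stock_carton_b: bystander: purple carton 70 x 70 x 90 mm; origin at the centre of its underside
- tin: bystander: tin 72 mm across, 100 mm high; origin at the centre of its underside
- screwdriver: bystander: screwdriver lying along its x

How it is judged:
By the outcome, as a careful person would: the job done as asked, in the order asked, and still so for the second after the job is handed in, with the robot touching nothing.
It also fails if it takes over 72 s, if anything falls off the work surface, if the arm or the gripper's body presses on something with over 40 N, if the wrist force passes 120 N, or if a joint passes its speed limit or range.

## Working session

There is one attempt and no reset: what is moved stays moved. The work goes in short steps, Python scripts to look and compute and a tool call to move; the robot and the scene stay as the last step left them, time stands still between calls to the robot, and variables do not carry over. Pictures are saved under pics/ and viewed, and the job is handed in when it is done.

Besides the shell and the picture viewer there is one more tool, called after "Emit:" as name([rows], argument=value, ...), one row to a line, values as JSON. step_arm: Moves the arm, as the interface text tells. Its arguments: {"type":"object","properties":{"steps":{"type":"array"},"squeeze":{"type":"number"}},"required":["steps"]}

```bash
mkdir -p pics; ls
cat > h.py <<'E'
import numpy as np, cv2
from rig import status, eyes, robot
from scipy.spatial.transform import Rotation as Ro
def snap(n,f):
    i=eyes.camera_info(n); p,d=eyes.camera(n)
    cv2.imwrite('pics/%s.png'%f,p[:,:,::-1]); np.savez('pics/%s.npz'%f,p=p,d=d,K=i['K'],R=i['R'],t=i['t']); return p,d,i
def load(f):
    z=np.load('pics/%s.npz'%f); return z['p'],z['d'],z
def pts(d,i):
    K,R,t=[np.array(i[k]) for k in 'KRt']
    v,u=np.mgrid[:d.shape[0],:d.shape[1]]
    c=np.stack([(u-K[0,2])/K[0,0]*d,(v-K[1,2])/K[1,1]*d,d],-1)
    return (c-t)@R
E
python3 - <<'E'
from h import *
o=status.get_obs(); print(o)
for n in ['scene','top','wrist']:
    p,d,i=snap(n,n+'0'); print(n,status.get_obs()['time'],-np.array(i['R']).T@np.array(i['t']))
E
```

```text
pics
{'time': 0.0, 'q': array([-1.28447810e+00,  5.28481044e-01,  1.43389850e+00, -2.26855693e-05,
        1.18138395e+00, -1.78512291e-01]), 'joint_velocities': array([ 0.00013155, -0.00013984,  0.00129784,  0.00033359, -0.0006413 ,
        0.00047669]), 'joint_torque': array([-3.85382819e-06, -4.40042210e+01, -1.76594746e+01,  6.32400624e-02,
        5.81498339e-02, -1.75157998e-04]), 'position': array([ 0.28008911, -0.55834596,  0.40376327]), 'tool_rot': array([ 8.50963371e-01, -5.25223917e-01, -8.14750749e-04, -7.17236886e-04]), 'ft_force': array([-0.41869705, -0.04171036, -0.75458149]), 'moment': array([-0.01946968,  0.01354287,  0.00036403]), 'grip_width': 0.08682049310200665}
scene 0.05 [1.04283521 0.92592793 1.30702247]
top 0.1 [0.32728502 0.07696808 1.70170569]
wrist 0.15 [ 0.34455185 -0.52506084  0.38266253]
```

View pics/scene0.png

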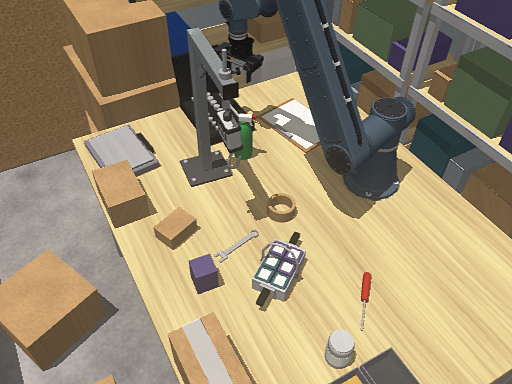

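View pics/top0.png

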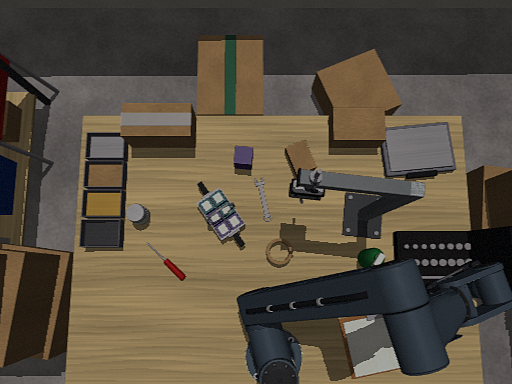

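View pics/wrist0.png

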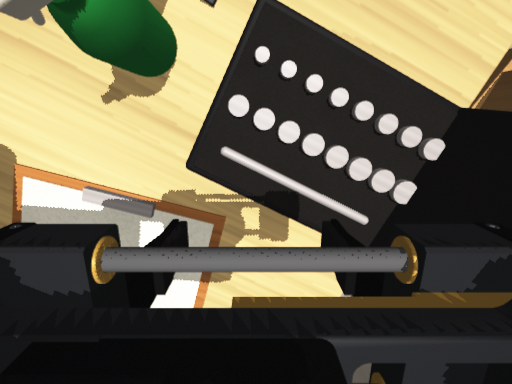

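Top view: the gallows' post is at about (362,205) and the scale under the arm's tip at (308,180). The basket is at (222,217), with grips at (203,187) and (239,243). I'll measure these next.

```bash
python3 - <<'E'
from h import *
p,d,i=load('top0'); P=pts(d,i)
print('table z',np.median(P[330:350,150:200,2]), np.median(P[290:300,100:140,2]))
cl=P.reshape(-1,3); 
p2,d2,i2=load('scene0'); P2=pts(d2,i2)
# gallows arm top in z>0.54
def box(Q,x0,x1,y0,y1,z0,z1):
    q=Q.reshape(-1,3);m=(q[:,0]>x0)&(q[:,0]<x1)&(q[:,1]>y0)&(q[:,1]<y1)&(q[:,2]>z0)&(q[:,2]<z1);return q[m]
a=box(P,0.3,0.8,-0.4,0.2,0.57,0.6); print(len(a),a.min(0),a.max(0))
c=a.mean(0);u,s,v=np.linalg.svd(a-c);print('arm c',c,'dir',v[0],s)
r=cv2.minAreaRect((a[:,:2]*1000).astype(np.float32));print(r)
# scan heights
for z0 in np.arange(0.02,0.66,0.04):
    for n,Q in(('top',P),('sc',P2)):
        b=box(Q,0.35,0.75,-0.45,0.2,z0,z0+0.04)
        if len(b):print(n,round(z0,2),len(b),b.min(0).round(3),b.max(0).round(3))
E
for f in scene0:140,20,130,170 top0:180,140,100,130 ; do :; done
python3 - <<'E'
import cv2
a=cv2.imread('pics/scene0.png')[20:190,170:280];b=cv2.imread('pics/top0.png')[130:260,190:390]
cv2.imwrite('pics/c1.png',cv2.resize(a,None,fx=3.5,fy=3.5));cv2.imwrite('pics/c2.png',cv2.resize(b,None,fx=4,fy=4))
E
```

```text
table z 3.3283408772475944e-05 0.0010335766879366376
1937 [ 0.30023424 -0.37510099  0.57005984] [ 0.58972494 -0.03944249  0.59992892]
arm c [ 0.54539274 -0.20865717  0.58275392] dir [-0.07686827 -0.9970034  -0.00868899] [4.22924094 1.18451901 0.17286886]
((430.3507995605469, -193.413330078125), (335.18829345703125, 283.80950927734375), 83.48302459716797)
top 0.02 1114 [ 0.35 -0.45  0.02] [0.75 0.2  0.06]
sc 0.02 1743 [ 0.35 -0.45  0.02] [0.75 0.2  0.06]
top 0.06 458 [ 0.35  -0.365  0.06 ] [0.749 0.199 0.099]
sc 0.06 438 [ 0.35  -0.374  0.06 ] [0.75 0.2  0.1 ]
top 0.1 156 [ 0.353 -0.39   0.102] [0.568 0.167 0.14 ]
sc 0.1 221 [ 0.35  -0.377  0.1  ] [0.572 0.186 0.14 ]
top 0.14 157 [ 0.353 -0.386  0.14 ] [0.558 0.199 0.18 ]
sc 0.14 215 [ 0.35  -0.376  0.14 ] [0.56 0.2  0.18]
top 0.18 124 [ 0.352 -0.377  0.18 ] [ 0.554 -0.331  0.22 ]
sc 0.18 175 [ 0.35  -0.376  0.18 ] [ 0.557 -0.325  0.219]
top 0.22 55 [ 0.513 -0.367  0.22 ] [ 0.564 -0.079  0.258]
sc 0.22 166 [ 0.516 -0.373  0.221] [ 0.567 -0.075  0.26 ]
top 0.26 76 [ 0.512 -0.368  0.26 ] [ 0.557 -0.079  0.299]
sc 0.26 183 [ 0.516 -0.37 
[... 377 characters left out ...]
 ]
top 0.42 345 [ 0.512 -0.369  0.421] [ 0.591 -0.034  0.459]
sc 0.42 497 [ 0.518 -0.378  0.42 ] [ 0.587 -0.029  0.46 ]
top 0.46 77 [ 0.512 -0.369  0.46 ] [ 0.561 -0.074  0.5  ]
sc 0.46 245 [ 0.528 -0.375  0.46 ] [ 0.573 -0.066  0.5  ]
top 0.5 45 [ 0.512 -0.371  0.501] [ 0.524 -0.331  0.54 ]
sc 0.5 114 [ 0.541 -0.374  0.5  ] [ 0.586 -0.041  0.54 ]
top 0.54 525 [ 0.512 -0.375  0.542] [ 0.59  -0.038  0.58 ]
sc 0.54 1037 [ 0.514 -0.375  0.54 ] [ 0.591 -0.033  0.58 ]
top 0.58 1703 [ 0.514 -0.374  0.58 ] [ 0.59  -0.039  0.62 ]
sc 0.58 426 [ 0.519 -0.367  0.58 ] [ 0.588 -0.037  0.619]
top 0.62 20 [ 0.558 -0.089  0.62 ] [ 0.566 -0.079  0.66 ]
sc 0.62 70 [ 0.557 -0.091  0.62 ] [ 0.571 -0.076  0.66 ]
```

View pics/c1.png

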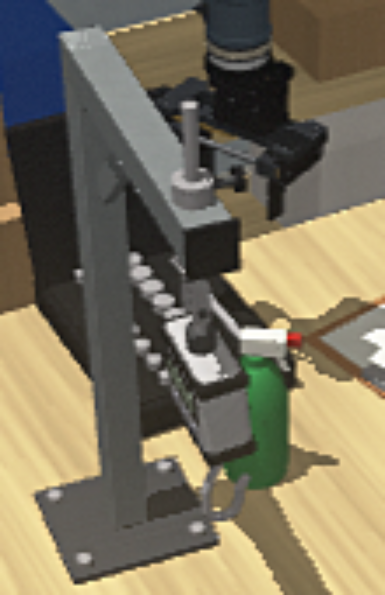

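View pics/c2.png

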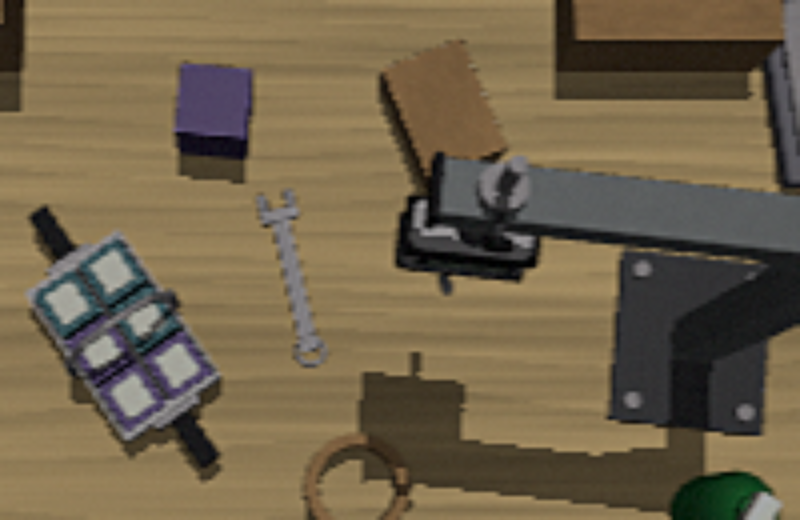

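Run:
```python
from h import *
p,d,i=load('top0'); P=pts(d,i); p2,d2,i2=load('scene0'); P2=pts(d2,i2)
def box(Q,x0,x1,y0,y1,z0,z1): return (Q[...,0]>x0)&(Q[...,0]<x1)&(Q[...,1]>y0)&(Q[...,1]<y1)&(Q[...,2]>z0)&(Q[...,2]<z1)
m=box(P,0.48,0.62,-0.4,-0.02,0.575,0.592); a=P[m]
r=cv2.minAreaRect((a[:,:2]*1000).astype(np.float32));print('arm',r, np.round(cv2.boxPoints(r)))
# drop rod above arm
for Q in(P,P2):
    b=Q[box(Q,.5,.62,-.15,-.03,.6,.7)]; print('rod',b.mean(0),b[:,2].max(),len(b))
for Q,n in((P,'top'),(P2,'scene')):
    b=Q[box(Q,.5,.62,-.15,-.0,.2,.335)]; print(n,'hook',b[np.argsort(b[:,2])][::8].round(3).tolist())
    b=Q[box(Q,.5,.64,-.16,-.0,.34,.46)]; print(n,'housing',b.min(0),b.max(0))
# basket region in top
for (Q,pp,n) in((P,p,'top'),(P2,p2,'scene')):
    m=box(Q,.3,.65,.0,.35,.018,.2)
    k,l,st,c=cv2.connectedComponentsWithStats(m.astype(np.uint8))
    for j in range(1,k):
        if st[j,4]>25:
            q=Q[l==j]; print(n,c[j].round(0),st[j,4],q.min(0).round(3),q.max(0).round(3),np.median(q,0).round(3),pp[l==j].mean(0).round())
    dark=m&(pp.max(2)<60)&(Q[...,2]<.065)
    k,l,st,c=cv2.connectedComponentsWithStats(dark.astype(np.uint8))
    for j in range(1,k):
        if st[j,4]>8: q=Q[l==j];print(n,'dark',c[j].round(0),st[j,4],np.median(q,0).round(3),q.min(0).round(3),q.max(0).round(3))
    b=Q[box(Q,.3,.6,.0,.3,.13,.17)];print(n,'bail',len(b),b.mean(0),b.min(0),b.max(0))
    if len(b)>5:
        b=b[:,:2];u,s,v=np.linalg.svd(b-b.mean(0));print(v[0])
```

```text
arm ((540.1336669921875, -205.95445251464844), (335.18829345703125, 62.81575393676758), 83.48302459716797) [[ 490. -369.]
 [ 552. -376.]
 [ 590.  -43.]
 [ 528.  -36.]]
rod [ 0.55869786 -0.08347265  0.61955937] 0.6673520898627567 108
rod [ 0.56539284 -0.08217705  0.63423356] 0.6619552116222265 101
top hook [[0.564, -0.081, 0.242], [0.542, -0.084, 0.275], [0.548, -0.084, 0.279]]
top housing [ 0.53817889 -0.13515442  0.34994394] [ 0.59255441 -0.03363386  0.45913795]
scene hook [[0.541, -0.081, 0.231], [0.538, -0.086, 0.24], [0.55, -0.083, 0.243], [0.531, -0.08, 0.246], [0.558, -0.083, 0.251], [0.532, -0.078, 0.257], [0.566, -0.08, 0.261], [0.556, -0.085, 0.266], [0.567, -0.084, 0.271], [0.531, -0.078, 0.274], [0.558, -0.082, 0.278], [0.564, -0.083, 0.284], [0.558, -0.08, 0.292], [0.558, -0.08, 0.3]]
scene housing [ 0.53636588 -0.13927705  0.3467774 ] [ 0.58689685 -0.02644617  0.45972355]
top [220. 214.] 1426 [0.41  0.11  0.018] [0.649 0.296 0.164] [0.532 0.201 0.058] [ 95.  97. 100.]
top [269. 251.] 81 [0.35  0.    0.023] [0.433 0.027 0.06 ] [0.388 0.015 0.048] [117.  91.  61.]
top dark
[... 365 characters left out ...]
57] [0.489 0.193 0.022] [0.516 0.232 0.064]
top dark [238. 239.] 78 [0.435 0.133 0.051] [0.41  0.114 0.032] [0.46  0.152 0.06 ]
top bail 56 [0.53473125 0.20331321 0.14753274] [0.50699506 0.16733035 0.13165423] [0.56288026 0.23949108 0.16373289]
[-0.57861862  0.81559824]
scene [285. 213.] 179 [0.348 0.    0.018] [0.441 0.032 0.052] [0.404 0.02  0.04 ] [155. 125.  87.]
scene [278. 267.] 2195 [0.411 0.113 0.018] [0.65  0.299 0.157] [0.547 0.216 0.055] [144. 144. 143.]
scene dark [294. 237.] 25 [0.433 0.132 0.05 ] [0.416 0.113 0.044] [0.461 0.153 0.054]
scene bail 79 [0.53531907 0.20665546 0.14495766] [0.51111664 0.17128981 0.13038914] [0.56268878 0.24188966 0.15658455]
[-0.59891809  0.80081029]
```

```bash
cat >> h.py <<'E'
def pose():
    o=status.get_obs(); return np.array(o['position']),Ro.from_quat(o['tool_rot']),o
def Rtool(yawx,tilt):
    """tool x horizontal at world yaw yawx(deg), tool z down then tilted forward (towards tool +y side) by tilt deg"""
    c,s=np.cos(np.radians(yawx)),np.sin(np.radians(yawx))
    x=np.array([c,s,0]); z0=np.array([0,0,-1.]); y0=np.cross(z0,x)
    R=Ro.from_matrix(np.stack([x,y0,z0],1))
    # rotate about tool x so that z goes towards +y0 : rotation by -tilt about x
    return R*Ro.from_rotvec([-np.radians(tilt),0,0])
def plan(p,R,targets,jaw=-1,pr=True):
    """targets: list of (pos,Rot,nrows)"""
    rows=[]
    for (q,S,n) in targets:
        q=np.array(q,float); p0=p.copy(); R0=R; rv=(R0.inv()*S).as_rotvec()
        for k in range(1,n+1):
            want=p0+(q-p0)*k/n; Rw=R0*Ro.from_rotvec(rv*k/n)
            sh=R.inv().apply(want-p)/.025; tr=(R.inv()*Rw).as_rotvec()/np.radians(8)
            row=[jaw]+[round(float(v),2)+0.0 for v in np.r_[sh,tr]]
            p=p+R.apply(np.array(row[1:4])*.025); R=R*Ro.from_rotvec(np.array(row[4:])*np.radians(8))
            rows.append(row)
    if pr:
        for k in range(0,len(rows),10): print(str(rows[k:k+10]).replace(' ',''))
        m=np.abs(np.array(rows)[:,1:]).max(); print('max',m,'end',p.round(4),R.as_quat().round(4))
    return rows
E
python3 - <<'E'
from h import *
p,R,o=pose()
plan(p,R,[([.30,-.42,.47],Rtool(-15,0),8),([.38,-.10,.47],Rtool(84,0),14),([.37,-.08,.46],Rtool(84,30),8)])
E
```

```text
[[-1,-0.57,-0.4,-0.33,0.0,0.0,-0.76],[-1,-0.53,-0.46,-0.33,0.0,0.0,-0.75],[-1,-0.48,-0.51,-0.33,0.0,0.0,-0.76],[-1,-0.42,-0.56,-0.33,0.0,0.0,-0.75],[-1,-0.37,-0.6,-0.32,-0.01,0.01,-0.76],[-1,-0.29,-0.63,-0.34,0.0,0.0,-0.75],[-1,-0.23,-0.66,-0.33,0.0,0.0,-0.76],[-1,-0.15,-0.68,-0.33,0.0,0.0,-0.76],[-1,-0.02,-0.94,0.0,0.0,0.0,-0.88],[-1,0.1,-0.94,0.0,0.0,0.0,-0.89]]
[[-1,0.22,-0.92,0.0,0.0,0.0,-0.88],[-1,0.33,-0.88,0.0,0.0,0.0,-0.88],[-1,0.43,-0.84,0.0,0.0,0.0,-0.89],[-1,0.53,-0.78,0.0,0.0,0.0,-0.88],[-1,0.63,-0.7,0.0,0.0,0.0,-0.89],[-1,0.7,-0.63,0.0,0.0,0.0,-0.88],[-1,0.78,-0.53,0.0,0.0,0.0,-0.88],[-1,0.84,-0.43,0.0,0.0,0.0,-0.89],[-1,0.88,-0.33,0.0,0.0,0.0,-0.88],[-1,0.92,-0.21,0.0,0.0,0.0,-0.88]]
[[-1,0.94,-0.1,0.0,0.0,0.0,-0.89],[-1,0.94,0.01,0.0,0.0,0.0,-0.88],[-1,0.09,-0.06,0.05,-0.47,0.0,0.0],[-1,0.1,-0.06,0.05,-0.47,0.0,0.0],[-1,0.09,-0.07,0.04,-0.47,0.0,0.0],[-1,0.1,-0.07,0.03,-0.47,0.0,0.0],[-1,0.09,-0.07,0.04,-0.46,0.0,0.0],[-1,0.1,-0.07,0.02,-0.47,0.0,0.0],[-1,0.09,-0.08,0.03,-0.47,0.0,0.0],[-1,0.09,-0.07,0.02,-0.47,0.0,0.0]]
max 0.94 end [ 0.3701 -0.0801  0.4599] [0.7179 0.6463 0.173  0.1924]
```

Emit:
step_arm([
  [-1, -0.57, -0.4, -0.33, 0, 0, -0.76],
  [-1, -0.53, -0.46, -0.33, 0, 0, -0.75],
  [-1, -0.48, -0.51, -0.33, 0, 0, -0.76],
  [-1, -0.42, -0.56, -0.33, 0, 0, -0.75],
  [-1, -0.37, -0.6, -0.32, 0, 0, -0.76],
  [-1, -0.29, -0.63, -0.34, 0, 0, -0.75],
  [-1, -0.23, -0.66, -0.33, 0, 0, -0.76],
  [-1, -0.15, -0.68, -0.33, 0, 0, -0.76],
  [-1, -0.02, -0.94, 0, 0, 0, -0.88],
  [-1, 0.1, -0.94, 0, 0, 0, -0.89],
])

```text
time: 1.15
position: [0.3114, -0.3737, 0.4709]
tool_rot: [1.0, -0.005, 0.0, 0.0]
ft_force: [0.3, 0.5, -0.4]
grip_width: 0.0869
```

Emit:
step_arm([
  [-1, 0.22, -0.92, 0, 0, 0, -0.88],
  [-1, 0.33, -0.88, 0, 0, 0, -0.88],
  [-1, 0.43, -0.84, 0, 0, 0, -0.89],
  [-1, 0.53, -0.78, 0, 0, 0, -0.88],
  [-1, 0.63, -0.7, 0, 0, 0, -0.89],
  [-1, 0.7, -0.63, 0, 0, 0, -0.88],
  [-1, 0.78, -0.53, 0, 0, 0, -0.88],
  [-1, 0.84, -0.43, 0, 0, 0, -0.89],
  [-1, 0.88, -0.33, 0, 0, 0, -0.88],
  [-1, 0.92, -0.21, 0, 0, 0, -0.88],
])

```text
time: 2.15
position: [0.3686, -0.1449, 0.4707]
tool_rot: [0.819, 0.574, -0.0, -0.0]
ft_force: [-1.0, 0.0, -0.4]
grip_width: 0.087
```

Emit:
step_arm([
  [1, 0.94, -0.1, 0, 0, 0, -0.89],
  [1, 0.94, 0.01, 0, 0, 0, -0.88],
  [1, 0.09, -0.06, 0.05, -0.47, 0, 0],
  [1, 0.1, -0.06, 0.05, -0.47, 0, 0],
  [1, 0.09, -0.07, 0.04, -0.47, 0, 0],
  [1, 0.1, -0.07, 0.03, -0.47, 0, 0],
  [1, 0.09, -0.07, 0.04, -0.46, 0, 0],
  [1, 0.1, -0.07, 0.02, -0.47, 0, 0],
  [1, 0.09, -0.08, 0.03, -0.47, 0, 0],
  [1, 0.09, -0.07, 0.02, -0.47, 0, 0],
])

```text
time: 3.15
position: [0.3698, -0.08, 0.4606]
tool_rot: [0.718, 0.646, 0.174, 0.193]
ft_force: [0.7, -0.1, -0.1]
grip_width: 0.0148
```

Run:
```python
from h import *
p,R,o=pose(); print(o['time'],p,R.as_quat(),o['q'],o['ft_force'],o['grip_width'])
snap('wrist','w1'); snap('scene','s1')
```

```text
3.15 [ 0.36977564 -0.08003965  0.46058826] [0.71770832 0.64605203 0.173824   0.19312369] [-0.5920682   0.02520406  2.06969691  0.41925331  0.61494143 -2.34951355] [ 0.68506266 -0.09759108 -0.10980415] 0.01484788291884
```

View pics/w1.png

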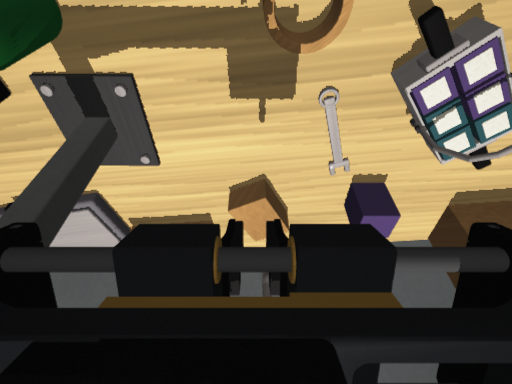

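View pics/s1.png

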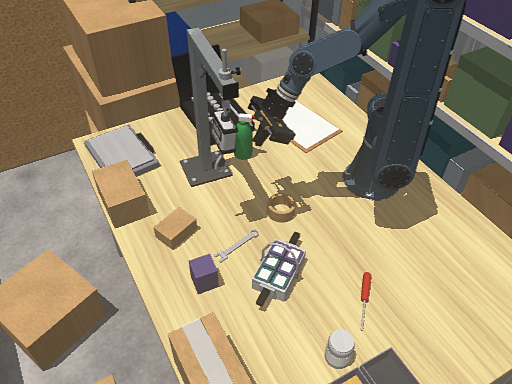

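Run:
```python
from h import *
T=[];I=[];D=[]
for k in range(24):
    T.append(status.get_obs()['time']); p,d=eyes.camera('scene'); I.append(p);D.append(d)
i=eyes.camera_info('scene')
np.savez('pics/ser1.npz',T=T,I=I,D=D,**{k:i[k] for k in 'KRt'})
big=np.hstack([cv2.resize(I[k][80:180,195:275],None,fx=2.4,fy=5 if 0 else 2.4,interpolation=cv2.INTER_CUBIC) for k in (0,4,7,11)])
cv2.imwrite('pics/ser1.png',big[:,:,::-1]); print(T[0],T[-1],big.shape)
```

```text
3.25 4.4 (240, 768, 3)
```

View pics/ser1.png

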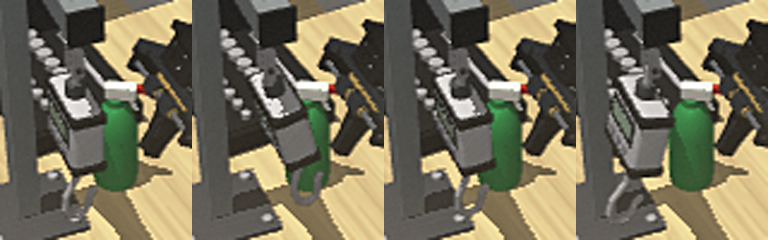

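```bash
cat > osc.py <<'E'
from h import *
from scipy.optimize import least_squares
yaw=np.radians(-5.5); gx=np.array([np.cos(yaw),np.sin(yaw),0]); gy=np.array([-np.sin(yaw),np.cos(yaw),0])
O=np.array([.562,-.083,0]); ZP=.482
def G(Q): return np.stack([(Q-O)@gx,(Q-O)@gy,Q[...,2]],-1)
def angles(z):
    A=[]
    for d in z['D']:
        g=G(pts(d,z)); x,y,h=g[...,0],g[...,1],g[...,2]
        r=np.hypot(x,ZP-h); m=(np.abs(y)<.012)&(r>.16)&(r<.29)&(np.abs(x)<.16)&(h>.2)&(d>0)
        th=np.arctan2(x,ZP-h)[m]; A.append((np.median(th),th.mean(),m.sum(),r[m].max()))
    return np.array(A)
def fit(T,a,w0=8.8,fixw=None):
    f=lambda q:q[0]*np.cos(q[3]*(T-T[0]))+q[1]*np.sin(q[3]*(T-T[0]))+q[2]-a
    s=least_squares(f,[.1,.1,0,w0],loss='soft_l1',f_scale=.01); return s.x,np.std(s.fun)
E
python3 - <<'E'
from osc import *
z=np.load('pics/ser1.npz'); A=angles(z); T=z['T']
for t,a in zip(T,A): print(round(t,2),a.round(3))
for c in (0,1):
    q,s=fit(T,A[:,c]); print(q,'amp',np.hypot(q[0],q[1]),'f',q[3]/6.283,'res',s)
E
```

```text
3.25 [-5.67e-01 -2.81e-01  3.37e+02  2.50e-01]
3.3 [-5.62e-01 -2.83e-01  3.31e+02  2.47e-01]
3.35 [-5.79e-01 -3.24e-01  3.32e+02  2.46e-01]
3.4 [-5.72e-01 -2.94e-01  3.21e+02  2.47e-01]
3.45 [-5.71e-01 -3.30e-01  3.17e+02  2.51e-01]
3.5 [-5.76e-01 -3.48e-01  3.22e+02  2.50e-01]
3.55 [-5.74e-01 -3.44e-01  3.27e+02  2.50e-01]
3.6 [-5.61e-01 -2.62e-01  3.25e+02  2.49e-01]
3.65 [-5.50e-01 -2.13e-01  3.28e+02  2.48e-01]
3.7 [-5.50e-01 -1.90e-01  3.33e+02  2.53e-01]
3.75 [-5.39e-01 -1.83e-01  3.38e+02  2.53e-01]
3.8 [-5.52e-01 -1.80e-01  3.43e+02  2.48e-01]
3.85 [-5.60e-01 -1.75e-01  3.50e+02  2.50e-01]
3.9 [-5.41e-01 -1.82e-01  3.34e+02  2.49e-01]
3.95 [-5.61e-01 -2.56e-01  3.33e+02  2.53e-01]
4.0 [-5.64e-01 -2.83e-01  3.41e+02  2.48e-01]
4.05 [-5.64e-01 -2.76e-01  3.23e+02  2.48e-01]
4.1 [-5.74e-01 -3.60e-01  3.16e+02  2.49e-01]
4.15 [-5.63e-01 -2.92e-01  3.21e+02  2.48e-01]
4.2 [-5.83e-01 -3.41e-01  3.23e+02  2.51e-01]
4.25 [-5.64e-01 -3.02e-01  3.25e+02  2.51e-01]
4.3 [-5.69e-01 -3.10e-01  3.26e+02  2.48e-01]
4.35 [-5.64e-01 -2.46e-01  3.35e+02  2.46e-01]
4.4 [-5.47e-01 -2.20e-01  3.34e+02  2.51e-01]
[-2.35757538e-03 -1.41261388e-02 -5.60334712e-01  8.45429663e+00] amp 0.014321520877117959 f 1.3455827843022248 res 0.006422518129194586
[-5.45944425e-03 -8.23374687e-02 -2.55494882e-01  8.55316177e+00] amp 0.08251826631292444 f 1.3613181236741054 res 0.021991665632775208
```

```bash
sed -i 's/(np.abs(x)<.16)/(x>XMIN)\&(x<.16)/; s/^ZP/ZP/' osc.py; sed -i 's/^from scipy/XMIN=-.075\nfrom scipy/' osc.py
python3 - <<'E'
from osc import *
z=np.load('pics/ser1.npz'); A=angles(z); T=z['T']
for t,a in zip(T,A): print(round(t,2),a.round(3))
for c in (0,1):
    q,s=fit(T,A[:,c]); print(q,'amp',np.hypot(q[0],q[1]),'f',q[3]/6.283,'res',s)
# hook shape in polar frame at frames
for k in (4,11,7):
    g=G(pts(z['D'][k],z)).reshape(-1,3); r=np.hypot(g[:,0],ZP-g[:,2]); m=(abs(g[:,1])<.06)&(g[:,0]>-.075)&(g[:,0]<.13)&(g[:,2]>.2)&(g[:,2]<.5)
    q=g[m]; print(k,T[k],len(q)); 
    for h in np.arange(.22,.48,.02):
        b=q[(q[:,2]>=h)&(q[:,2]<h+.02)]
        if len(b): print(round(h,2),len(b),'x',b[:,0].min().round(3),np.median(b[:,0]).round(3),b[:,0].max().round(3),'y',b[:,1].min().round(3),b[:,1].max().round(3))
E
```

```text
3.25 [6.10e-02 4.19e-01 1.49e+02 2.50e-01]
3.3 [-2.80e-02  3.92e-01  1.49e+02  2.47e-01]
3.35 [-1.05e-01  3.78e-01  1.42e+02  2.46e-01]
3.4 [ -0.156   0.385 143.      0.247]
3.45 [ -0.168   0.265 144.      0.251]
3.5 [-1.39e-01  2.92e-01  1.41e+02  2.50e-01]
3.55 [-8.00e-02  2.86e-01  1.44e+02  2.50e-01]
3.6 [1.20e-02 4.58e-01 1.44e+02 2.49e-01]
3.65 [1.11e-01 4.77e-01 1.55e+02 2.48e-01]
3.7 [  0.186   0.558 155.      0.253]
3.75 [  0.238   0.499 165.      0.253]
3.8 [  0.257   0.559 162.      0.248]
3.85 [  0.237   0.619 161.      0.25 ]
3.9 [  0.178   0.516 161.      0.249]
3.95 [9.30e-02 4.05e-01 1.55e+02 2.53e-01]
4.0 [3.00e-03 3.99e-01 1.54e+02 2.48e-01]
4.05 [-8.40e-02  4.26e-01  1.45e+02  2.48e-01]
4.1 [ -0.147   0.251 139.      0.249]
4.15 [ -0.167   0.369 145.      0.248]
4.2 [ -0.153   0.305 141.      0.251]
4.25 [-9.80e-02  3.49e-01  1.47e+02  2.51e-01]
4.3 [-1.90e-02  3.42e-01  1.48e+02  2.48e-01]
4.35 [8.20e-02 4.89e-01 1.50e+02 2.46e-01]
4.4 [1.54e-01 4.46e-01 1.60e+02 2.51e-01]
[ 0.01817187 -0.21267734  0.04500093  8.77072529] amp 0.21345226433954348 f 1.39594545369393
[... 1101 characters left out ...]
-0.003 0.038 0.045 y -0.043 0.05
0.42 281 x -0.012 0.022 0.04 y -0.05 0.053
0.44 143 x -0.005 0.02 0.036 y -0.047 0.048
0.46 39 x -0.008 0.008 0.019 y -0.016 0.015
7 3.6 983
0.22 11 x -0.021 -0.007 0.007 y -0.006 0.005
0.24 34 x -0.025 -0.009 0.015 y -0.002 0.007
0.26 37 x -0.032 -0.02 0.014 y -0.006 0.006
0.28 18 x -0.005 0.003 0.009 y -0.004 0.005
0.3 4 x -0.004 -0.002 0.001 y 0.003 0.007
0.34 63 x -0.025 0.015 0.022 y -0.044 0.053
0.36 123 x -0.023 0.011 0.023 y -0.044 0.053
0.38 109 x -0.02 0.011 0.023 y -0.037 0.049
0.4 117 x -0.02 0.018 0.025 y -0.039 0.05
0.42 318 x -0.023 0.009 0.025 y -0.052 0.054
0.44 73 x -0.012 0.005 0.015 y -0.011 0.047
0.46 33 x -0.007 0.004 0.01 y -0.016 0.015
```

Run:
```python
from osc import *
z=np.load('pics/ser1.npz'); A=angles(z); T=z['T']
q,s=fit(T,A[:,0]); th=q[0]*np.cos(q[3]*(T-T[0]))+q[1]*np.sin(q[3]*(T-T[0]))
# deswing and aggregate
for zp in (.476,.482,.488):
    al=[]
    for d,t in zip(z['D'],th):
        g=G(pts(d,z)).reshape(-1,3); m=(abs(g[:,1])<.055)&(g[:,0]>-.075)&(g[:,0]<.14)&(g[:,2]>.2)&(g[:,2]<.47); g=g[m]
        x=g[:,0];D=zp-g[:,2]; al.append(np.stack([x*np.cos(t)-D*np.sin(t),g[:,1],D*np.cos(t)+x*np.sin(t)],1))
    a=np.concatenate(al); hk=a[(abs(a[:,1])<.012)&(abs(a[:,0])<.04)]
    img=cv2.resize(np.clip(np.histogram2d(hk[:,2],hk[:,0],bins=[75,40],range=[[.13,.28],[-.04,.04]])[0]*40,0,255).astype(np.uint8),None,fx=8,fy=8,interpolation=0) 
    cv2.imwrite('pics/prof%d.png'%(zp*1000),img)
    dd=np.sort(hk[:,2]); print(zp,len(hk),'bottom D',np.percentile(dd,[97,99,99.7]), 'pt x',np.percentile(hk[hk[:,2]>.19][:,0],[1,5,95,99]))
    hs=a[(a[:,2]<.16)]; h,e=np.histogram(hs[:,2],bins=np.arange(0,.16,.004)); print(list(zip(e.round(3),h)))
# gripper tip
p,R,o=pose(); tip=p+R.apply([0,0,.182]); print('FK tip g',G(tip),'time',o['time'])
d=np.median(z['D'],0); g=G(pts(d,z)); m=(g[...,0]>-.14)&(g[...,0]<-.07)&(abs(g[...,1])<.06)&(g[...,2]>.2)&(g[...,2]<.36)
b=g[m]; b=b[np.argsort(b[:,2])]; print(b[:40].round(3).tolist())
```

```text
0.476 6527 bottom D [0.23714488 0.24030438 0.24284648] pt x [-0.02555439 -0.02155296  0.02097551  0.02328697]
[(np.float64(0.0), np.int64(0)), (np.float64(0.004), np.int64(66)), (np.float64(0.008), np.int64(52)), (np.float64(0.012), np.int64(75)), (np.float64(0.016), np.int64(196)), (np.float64(0.02), np.int64(586)), (np.float64(0.024), np.int64(299)), (np.float64(0.028), np.int64(238)), (np.float64(0.032), np.int64(432)), (np.float64(0.036), np.int64(2943)), (np.float64(0.04), np.int64(2809)), (np.float64(0.044), np.int64(862)), (np.float64(0.048), np.int64(490)), (np.float64(0.052), np.int64(372)), (np.float64(0.056), np.int64(641)), (np.float64(0.06), np.int64(602)), (np.float64(0.064), np.int64(604)), (np.float64(0.068), np.int64(575)), (np.float64(0.072), np.int64(568)), (np.float64(0.076), np.int64(541)), (np.float64(0.08), np.int64(511)), (np.float64(0.084), np.int64(539)), (np.float64(0.088), np.int64(452)), (np.float64(0.092), np.int64(520)), (np.float64(0.096), np.int64(605)), (np.float64(0.1), np.int64(597)), (np.float64(0.104), np.int64(512)), (np.float64(0.108), np.int64
[... 3711 characters left out ...]
, 0.306], [-0.093, -0.015, 0.307], [-0.113, -0.006, 0.307], [-0.096, -0.007, 0.308], [-0.094, -0.018, 0.308], [-0.107, -0.007, 0.308], [-0.093, -0.007, 0.308], [-0.11, -0.006, 0.308], [-0.096, -0.021, 0.309], [-0.092, -0.021, 0.31], [-0.117, -0.005, 0.31], [-0.096, -0.014, 0.31], [-0.103, -0.006, 0.31], [-0.113, -0.006, 0.311], [-0.094, -0.024, 0.311], [-0.094, -0.008, 0.311], [-0.1, -0.006, 0.311], [-0.096, -0.006, 0.312], [-0.11, -0.005, 0.313], [-0.107, -0.007, 0.313], [-0.097, -0.016, 0.313], [-0.096, -0.021, 0.313], [-0.114, -0.007, 0.314], [-0.117, -0.006, 0.314], [-0.103, -0.006, 0.315], [-0.098, -0.018, 0.315], [-0.11, -0.007, 0.316], [-0.099, -0.006, 0.316], [-0.096, -0.007, 0.316]]
```

View pics/prof482.png

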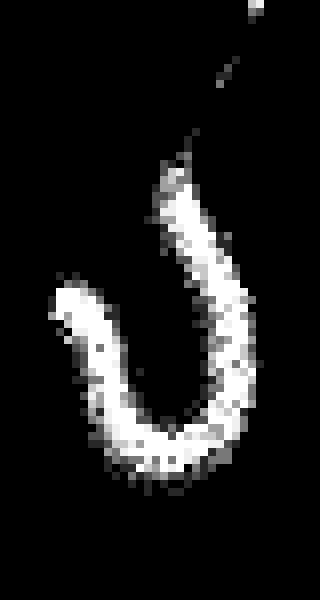

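```bash
cat >> osc.py <<'E'
def tcp(cx,cy,cz,tilt):
    """gallows-frame TCP (world) for front-corner of the fingertips at gallows (cx,cy,cz)"""
    t=np.radians(tilt); z=np.array([np.sin(t),0,-np.cos(t)]); y=np.array([np.cos(t),0,np.sin(t)])
    g=np.array([cx,cy,cz])-.0095*y-.182*z
    return O+g[0]*gx+g[1]*gy+np.array([0,0,g[2]])
def corner(p,R): return G(p+R.apply([0,.0095,.182]))
YX=84.5
E
python3 - <<'E'
from osc import *
p,R,o=pose(); print(corner(p,R))
t=tcp(-.095,.03,.255,45); print(t); plan(p,R,[(t,Rtool(YX,45),10)],jaw=1)
E
```

```text
[-0.09204984 -0.01657621  0.3078606 ]
[ 0.33552519 -0.0310542   0.37697592]
[[1,0.18,-0.3,0.21,-0.19,0.0,-0.01],[1,0.18,-0.31,0.2,-0.18,0.01,0.0],[1,0.18,-0.32,0.2,-0.19,0.0,-0.01],[1,0.19,-0.32,0.19,-0.19,0.01,0.0],[1,0.18,-0.32,0.17,-0.19,0.0,-0.01],[1,0.18,-0.33,0.17,-0.18,0.0,0.0],[1,0.18,-0.33,0.17,-0.19,0.01,-0.01],[1,0.19,-0.34,0.15,-0.19,0.0,0.0],[1,0.18,-0.34,0.14,-0.19,0.0,-0.01],[1,0.18,-0.35,0.14,-0.18,0.01,0.0]]
max 0.35 end [ 0.3355 -0.0311  0.3769] [0.684  0.6213 0.2572 0.283 ]
```

Emit:
step_arm([
  [1, 0.18, -0.3, 0.21, -0.19, 0, 0],
  [1, 0.18, -0.31, 0.2, -0.18, 0, 0],
  [1, 0.18, -0.32, 0.2, -0.19, 0, 0],
  [1, 0.19, -0.32, 0.19, -0.19, 0, 0],
  [1, 0.18, -0.32, 0.17, -0.19, 0, 0],
  [1, 0.18, -0.33, 0.17, -0.18, 0, 0],
  [1, 0.18, -0.33, 0.17, -0.19, 0, 0],
  [1, 0.19, -0.34, 0.15, -0.19, 0, 0],
  [1, 0.18, -0.34, 0.14, -0.19, 0, 0],
  [1, 0.18, -0.35, 0.14, -0.18, 0, 0],
])

```text
time: 5.45
position: [0.3523, -0.014, 0.4202]
tool_rot: [0.698, 0.619, 0.234, 0.272]
ft_force: [-0.6, 0.5, 0.5]
grip_width: 0.0003
```

Run:
```python
from osc import *
p,R,o=pose(); print(o['time'],p,R.as_quat(),o['q'],o['grip_width'],corner(p,R))
```

```text
5.45 [ 0.35228012 -0.0139861   0.42020257] [0.69846943 0.61909669 0.23408708 0.27214516] [-0.43346543  0.06124372  2.25438631  1.05533512  0.22829376 -2.85400648] 0.0003438248702384594 [-0.08645557  0.04367896  0.29147266]
```

Run:
```python
from osc import *
p,R,o=pose(); print(corner(p,R))
t=tcp(-.085,.026,.252,36); print(t); plan(p,R,[(t,Rtool(YX,36),10)],jaw=1)
```

```text
[-0.08645557  0.04367896  0.29147266]
[ 0.36574862 -0.03798289  0.39365713]
[[1,-0.09,-0.02,0.12,0.08,0.02,-0.01],[1,-0.09,-0.03,0.13,0.07,0.02,-0.01],[1,-0.08,-0.02,0.12,0.08,0.01,-0.01],[1,-0.09,-0.02,0.12,0.07,0.02,-0.01],[1,-0.09,-0.01,0.13,0.08,0.02,-0.02],[1,-0.09,-0.02,0.12,0.07,0.02,-0.01],[1,-0.09,-0.02,0.12,0.08,0.02,-0.01],[1,-0.09,-0.01,0.13,0.08,0.02,-0.01],[1,-0.09,-0.02,0.12,0.07,0.01,-0.01],[1,-0.09,-0.01,0.12,0.08,0.02,-0.01]]
max 0.13 end [ 0.3657 -0.038   0.3937] [0.7041 0.6394 0.2076 0.2287]
```

Emit:
step_arm([
  [1, -0.09, -0.02, 0.12, 0.08, 0.02, -0.01],
  [1, -0.09, -0.03, 0.13, 0.07, 0.02, -0.01],
  [1, -0.08, -0.02, 0.12, 0.08, 0.01, -0.01],
  [1, -0.09, -0.02, 0.12, 0.07, 0.02, -0.01],
  [1, -0.09, -0.01, 0.13, 0.08, 0.02, -0.02],
  [1, -0.09, -0.02, 0.12, 0.07, 0.02, -0.01],
  [1, -0.09, -0.02, 0.12, 0.08, 0.02, -0.01],
  [1, -0.09, -0.01, 0.13, 0.08, 0.02, -0.01],
  [1, -0.09, -0.02, 0.12, 0.07, 0.01, -0.01],
  [1, -0.09, -0.01, 0.12, 0.08, 0.02, -0.01],
])

```text
time: 6.45
position: [0.3657, -0.0385, 0.3933]
tool_rot: [0.704, 0.64, 0.207, 0.228]
ft_force: [0.0, -0.8, -0.3]
grip_width: 0.0002
```

Run:
```python
from osc import *
p,R,o=pose(); print(o['time'],p,R.as_quat(),o['q'],o['grip_width'],corner(p,R), o['joint_velocities'])
t=tcp(-.085,.026,.252,36);print((R.inv()*Rtool(YX,36)).as_rotvec(),p-t)
```

```text
6.45 [ 0.365716   -0.03846099  0.3933244 ] [0.70419704 0.63969589 0.20720569 0.22795068] [-0.49212537  0.14813421  2.23369254  0.93792365  0.28457797 -2.81576199] 0.00021841978915401402 [-0.08527446  0.0255634   0.25143478] [-0.04849802  0.08584981 -0.03159794 -0.16326919  0.06130497  0.09330827]
[-2.03012512e-03 -2.33133945e-04 -5.12407232e-07] [-3.26142177e-05 -4.78104625e-04 -3.32737749e-04]
```

```bash
cat > kin.py <<'E'
from osc import *
S=[([-1.28447810e+00,5.28481044e-01,1.43389850e+00,-2.26855693e-05,1.18138395e+00,-1.78512291e-01],[0.28008911,-0.55834596,0.40376327],[8.50963371e-01,-5.25223917e-01,-8.14750749e-04,-7.17236886e-04]),
([-0.5920682,0.02520406,2.06969691,0.41925331,0.61494143,-2.34951355],[0.36977564,-0.08003965,0.46058826],[0.71770832,0.64605203,0.173824,0.19312369]),
([-0.43346543,0.06124372,2.25438631,1.05533512,0.22829376,-2.85400648],[0.35228012,-0.0139861,0.42020257],[0.69846943,0.61909669,0.23408708,0.27214516]),
([-0.49212537,0.14813421,2.23369254,0.93792365,0.28457797,-2.81576199],[0.365716,-0.03846099,0.3933244],[0.70419704,0.63969589,0.20720569,0.22795068])]
def rot(q): return Ro.from_euler('ZYZYZ',[q[0],q[1]+q[2],q[3],q[4],q[5]])
def fk(q,k):
    a,L2,L3,e,d1,d6,b=k; f=q[1]+q[2]; w=np.array([a+L2*np.sin(q[1])+L3*np.sin(f)+b*np.cos(f),e,d1+L2*np.cos(q[1])+L3*np.cos(f)-b*np.sin(f)])
    R=rot(q); return Ro.from_euler('z',q[0]).apply(w)+R.apply([0,0,d6]),R
k0=np.array([0,.4,.4,.1,.2,.1,0])
s=least_squares(lambda k:np.concatenate([fk(q,k)[0]-p for q,p,_ in S]+[.003*(k-k0)]),k0); K=s.x
lo=np.array([-3.08,-.75,.22,-1.43,0,-2.85]);hi=np.array([3.08,2.2,2.44,4.57,2.65,2.85])
def ik(p,R,q0):
    f=lambda q:np.r_[(fk(q,K)[0]-p)*5,(R.inv()*fk(q,K)[1]*C).as_rotvec()]
    s=least_squares(f,np.clip(q0,lo+.001,hi-.001),bounds=(lo,hi)); return s.x,np.abs(s.fun).max()
C=Ro.identity()
off=[(rot(q).inv()*Ro.from_quat(r)) for q,_,r in S]
C=off[0]
E
python3 - <<'E'
from kin import *
print(K.round(4),np.abs(s.fun[:12]).max()); 
for o in off: print(o.as_rotvec().round(3))
E
```

```text
Traceback (most recent call last):
  File "kin.py", line 11, in <module>
    s=least_squares(lambda k:np.concatenate([fk(q,k)[0]-p for q,p,_ in S]+[.003*(k-k0)]),k0); K=s.x
  File "kin.py", line 11, in <lambda>
    s=least_squares(lambda k:np.concatenate([fk(q,k)[0]-p for q,p,_ in S]+[.003*(k-k0)]),k0); K=s.x
                                             ~~^^^^^
  File "kin.py", line 9, in fk
    R=rot(q); return Ro.from_euler('z',q[0]).apply(w)+R.apply([0,0,d6]),R
  File "kin.py", line 6, in rot
    def rot(q): return Ro.from_euler('ZYZYZ',[q[0],q[1]+q[2],q[3],q[4],q[5]])
                       ~~~~~~~~~~~~~^^^^^^^^^^^^^^^^^^^^^^^^^^^^^^^^^^^^^^^^^
  File "scipy/spatial/transform/_rotation.pyx", line 1413, in scipy.spatial.transform._rotation.Rotation.from_euler
ValueError: Expected axis specification to be a non-empty string of upto 3 characters, got ZYZYZ
```

```bash
sed -i "s/^def rot.*/def rot(q): return Ro.from_euler('ZYZ',[q[0],q[1]+q[2],q[3]])*Ro.from_euler('YZ',[q[4],q[5]])/" kin.py
python3 - <<'E'
from kin import *
print(K.round(4),np.abs(s.fun[:12]).max()); 
for o in off: print(o.as_rotvec().round(3))
E
```

```text
[0.     0.588  0.3917 0.111  0.2741 0.1232 0.1141] 5.613093363554533e-06
[-0.    -0.    -3.142]
[-0.     0.    -3.142]
[-0.    -0.     3.142]
[ 0.    -0.     3.142]
```

Run:
```python
from kin import *
q0=np.array(S[3][0])
def corn2tcp(c,R):
    w=O+c[0]*gx+c[1]*gy+np.array([0,0,c[2]]); return w-R.apply([0,.0095,.182])
for tilt in (30,36,40):
  for yx in (84.5,75,65):
    R=Rtool(yx,tilt); out=[];q=q0.copy()
    qs=[]
    for c in [(-.085,.026,.252),(-.028,.026,.252),(-.005,.026,.252),(.010,.026,.252),(.0215,.005,.252),(-.021,.005,.252)]:
        q,e=ik(corn2tcp(c,R),R,q); qs.append(q); 
        out.append(e)
    qs=np.array(qs); print(tilt,yx,'err',max(out).round(4),'dq/row',np.abs(np.diff(qs[1:5],axis=0)).max(0).round(3),'q',qs[0].round(2),qs[1].round(2),qs[4].round(2))
```

```text
30 84.5 err 0.0 dq/row [0.041 0.031 0.05  0.033 0.021 0.063] q [-0.46  0.14  2.15  0.48  0.39 -2.33] [-0.4   0.22  2.03  0.39  0.41 -2.19] [-0.41  0.29  1.92  0.36  0.45 -2.18]
30 75 err 0.0 dq/row [0.043 0.031 0.05  0.053 0.018 0.086] q [-0.37  0.15  2.14  0.17  0.33 -1.83] [-0.33  0.23  2.02  0.09  0.37 -1.72] [-0.35  0.29  1.92  0.11  0.41 -1.75]
30 65 err 0.0 dq/row [0.045 0.031 0.05  0.055 0.02  0.09 ] q [-0.28  0.16  2.12 -0.23  0.35 -1.22] [-0.25  0.24  2.   -0.24  0.39 -1.19] [-0.28  0.3   1.9  -0.19  0.43 -1.27]
36 84.5 err 0.0 dq/row [0.043 0.03  0.05  0.072 0.029 0.09 ] q [-0.49  0.15  2.23  0.94  0.28 -2.82] [-0.42  0.23  2.11  0.77  0.28 -2.59] [-0.43  0.29  2.    0.68  0.32 -2.5 ]
36 75 err 0.0 dq/row [0.046 0.03  0.05  0.111 0.018 0.145] q [-0.38  0.15  2.23  0.47  0.15 -2.14] [-0.33  0.23  2.1   0.23  0.18 -1.86] [-0.36  0.29  2.    0.24  0.23 -1.89]
36 65 err 0.0 dq/row [0.048 0.029 0.05  0.106 0.021 0.142] q [-0.27  0.17  2.2  -0.59  0.18 -0.86] [-0.24  0.25  2.08 -0.53  0.23 -0.89] [-0.27  0.3   1.98 -0.38  0.26 -1.07]
40 84.5 err 0.0615 dq/row [0.043 0.032 0.043 0.031 0.034 0.   ] q [-0.49  0.14  2.25  0.99  0.25 -2.85] [-0.43  0.23  2.15  1.03  0.23 -2.85] [-0.45  0.3   2.05  1.02  0.26 -2.85]
40 75 err 0.0157 dq/row [0.048 0.028 0.051 0.294 0.025 0.306] q [-0.38  0.16  2.27  1.19  0.08 -2.85] [-0.34  0.24  2.16  0.8   0.07 -2.43] [-0.36  0.3   2.05  0.58  0.12 -2.23]
40 65 err 0.0007 dq/row [0.05  0.027 0.05  0.147 0.021 0.185] q [-0.26  0.19  2.25 -1.43  0.12 -0.  ] [-0.23  0.26  2.13 -1.09  0.15 -0.33] [-0.27  0.31  2.02 -0.77  0.16 -0.68]
```

```bash
cat > ser.py <<'E'
import sys
from osc import *
n=int(sys.argv[2]); T=[];D=[];I=[]
for k in range(n):
    T.append(status.get_obs()['time']); p,d=eyes.camera('scene'); D.append(d);I.append(p)
i=eyes.camera_info('scene')
np.savez('pics/%s.npz'%sys.argv[1],T=T,D=D,I=I,**{k:i[k] for k in 'KRt'})
E
python3 ser.py ser2 16
python3 - <<'E'
from osc import *
z1=np.load('pics/ser1.npz');z2=np.load('pics/ser2.npz')
A1=angles(z1)[:,0];A2=angles(z2)[:,0]
T=np.r_[z1['T'],z2['T']];a=np.r_[A1,A2]
print(A2.round(3))
f=lambda q:np.exp(-q[4]*T)*(q[0]*np.cos(q[3]*(T-6.8))+q[1]*np.sin(q[3]*(T-6.8)))+q[2]-a
s=least_squares(f,[.1,.1,.04,8.77,.028],loss='soft_l1',f_scale=.01);q=s.x
print(q,np.std(s.fun)); t=status.get_obs()['time']
am=np.hypot(q[0],q[1]); ph=6.8+np.arctan2(q[1],q[0])/q[3]
print('now',t,'amp now',am*np.exp(-q[4]*t),'peaks',[round(ph+k*2*np.pi/q[3],3) for k in range(6)])
p,R,o=pose(); print(p,corner(p,R))
E
```

```text
[-0.005  0.083  0.158  0.219  0.24   0.226  0.188  0.111  0.025 -0.055
 -0.123 -0.149 -0.142 -0.099 -0.026  0.059]
[ 0.07559518 -0.22385918  0.04536788  8.78411377  0.02658606] 0.0030683300279636594
now 7.25 amp now 0.1948563421616891 peaks [np.float64(6.658), np.float64(7.374), np.float64(8.089), np.float64(8.804), np.float64(9.519), np.float64(10.235)]
[ 0.36562125 -0.03824761  0.3936005 ] [-0.08523985  0.02572418  0.25183143]
```

Run:
```python
from osc import *
zp=.482
for nm in('ser1','ser2'):
    z=np.load('pics/%s.npz'%nm);T=z['T']; q=np.array([ 0.07559518,-0.22385918,0.04536788,8.78411377,.02658606])
    th=np.exp(-q[4]*T)*(q[0]*np.cos(q[3]*(T-6.8))+q[1]*np.sin(q[3]*(T-6.8)))
    for lab,sel in(('+A',th>.17),('0',abs(th)<.06),('-A',th<-.17)):
        al=[]
        for d,t in zip(z['D'][sel],th[sel]):
            g=G(pts(d,z)).reshape(-1,3); m=(abs(g[:,1])<.055)&(g[:,0]>-.072)&(g[:,0]<.14)&(g[:,2]>.2)&(g[:,2]<.47); g=g[m]
            x=g[:,0];D=zp-g[:,2]; al.append(np.stack([x*np.cos(t)-D*np.sin(t),g[:,1],D*np.cos(t)+x*np.sin(t)],1))
        a=np.concatenate(al); hk=a[(abs(a[:,1])<.012)&(abs(a[:,0])<.04)]
        b=hk[(hk[:,2]>.215)&(hk[:,2]<.232)]; c=hk[(hk[:,2]>.202)&(hk[:,2]<.215)]
        L=b[b[:,0]<0,0];Rr=b[b[:,0]>0,0]; hs=a[(a[:,2]>.06)&(a[:,2]<.12)&(a[:,1]>.035)]
        print(nm,lab,sel.sum(),th[sel].mean().round(3),'left leg',np.median(L).round(4),'back',np.median(Rr).round(4),'pt',np.median(c[c[:,0]<0,0]).round(4),'endface',np.percentile(hs[:,0],[3,50,97]).round(4),'bottomD',np.percentile(hk[:,2],98).round(4))
```

```text
ser1 +A 3 0.2 left leg -0.0123 back 0.0197 pt -0.0181 endface [-0.0157  0.0069  0.0251] bottomD 0.2443
ser1 0 6 0.013 left leg -0.0135 back 0.0185 pt -0.019 endface [-0.0157  0.0056  0.0243] bottomD 0.2439
ser1 -A 6 -0.2 left leg -0.014 back 0.0175 pt -0.0192 endface [-0.0174  0.0045  0.024 ] bottomD 0.2445
ser2 +A 3 0.185 left leg -0.0134 back 0.0192 pt -0.0185 endface [-0.0158  0.0067  0.0247] bottomD 0.2443
ser2 0 4 -0.007 left leg -0.0131 back 0.019 pt -0.0188 endface [-0.0162  0.0057  0.0243] bottomD 0.2446
ser2 -A 2 -0.191 left leg -0.0139 back 0.0183 pt -0.0191 endface [-0.0173  0.0044  0.0237] bottomD 0.2443
```

Run:
```python
from kin import *
eyes.camera('scene'); print(status.get_obs()['time'])
R=Rtool(YX,36); 
cp=lambda x,y,z=.252: tcp(x,y,z,36)
p=cp(-.085,.026)
plan(p,R,[(cp(-.032,.026),R,8),(cp(-.032,.026),R,4),(cp(-.0085,.026),R,1),(cp(.0105,.026),R,1),(cp(.023,.004),R,1),(cp(.023,.004),R,5)],jaw=1)
```

```text
7.3
[[1,0.0,0.21,0.16,0.0,0.0,0.0],[1,0.0,0.22,0.15,0.0,0.0,0.0],[1,0.0,0.21,0.16,0.0,0.0,0.0],[1,0.0,0.22,0.15,0.0,0.0,0.0],[1,0.0,0.21,0.16,0.0,0.0,0.0],[1,0.0,0.22,0.15,0.0,0.0,0.0],[1,0.0,0.21,0.16,0.0,0.0,0.0],[1,0.0,0.22,0.16,0.0,0.0,0.0],[1,0.0,0.0,0.0,0.0,0.0,0.0],[1,0.0,0.0,0.0,0.0,0.0,0.0]]
[[1,0.0,0.0,0.0,0.0,0.0,0.0],[1,0.0,0.0,0.0,0.0,0.0,0.0],[1,0.0,0.76,0.55,0.0,0.0,0.0],[1,0.0,0.61,0.45,0.0,0.0,0.0],[1,-0.88,0.4,0.29,0.0,0.0,0.0],[1,0.0,0.0,0.0,0.0,0.0,0.0],[1,0.0,0.0,0.0,0.0,0.0,0.0],[1,0.0,0.0,0.0,0.0,0.0,0.0],[1,0.0,0.0,0.0,0.0,0.0,0.0],[1,0.0,0.0,0.0,0.0,0.0,0.0]]
max 0.88 end [ 0.4711 -0.0702  0.3936] [0.704  0.6395 0.2078 0.2287]
```

Emit:
step_arm([
  [1, 0, 0.21, 0.16, 0, 0, 0],
  [1, 0, 0.22, 0.15, 0, 0, 0],
  [1, 0, 0.21, 0.16, 0, 0, 0],
  [1, 0, 0.22, 0.15, 0, 0, 0],
  [1, 0, 0.21, 0.16, 0, 0, 0],
  [1, 0, 0.22, 0.15, 0, 0, 0],
  [1, 0, 0.21, 0.16, 0, 0, 0],
  [1, 0, 0.22, 0.16, 0, 0, 0],
  [1, 0, 0, 0, 0, 0, 0],
  [1, 0, 0, 0, 0, 0, 0],
])

```text
time: 8.3
position: [0.4186, -0.0433, 0.3934]
tool_rot: [0.704, 0.64, 0.207, 0.228]
ft_force: [-0.8, 0.1, 0.3]
grip_width: 0.0005
```

Run:
```python
from kin import *
for _ in range(6):
    p,R,o=pose()
print(o['time'],corner(p,R),o['ft_force'])
```

```text
8.3 [-0.03211944  0.02581977  0.25159656] [-0.80255872  0.05588266  0.26904429]
```

Emit:
step_arm([
  [1, 0, 0, 0, 0, 0, 0],
  [1, 0, 0, 0, 0, 0, 0],
  [1, 0, 0.76, 0.55, 0, 0, 0],
  [1, 0, 0.61, 0.45, 0, 0, 0],
  [1, -0.88, 0.4, 0.29, 0, 0, 0],
  [1, 0, 0, 0, 0, 0, 0],
  [1, 0, 0, 0, 0, 0, 0],
  [1, 0, 0, 0, 0, 0, 0],
  [1, 0, 0, 0, 0, 0, 0],
  [1, 0, 0, 0, 0, 0, 0],
])

```text
time: 9.3
position: [0.4702, -0.0699, 0.3931]
tool_rot: [0.704, 0.64, 0.207, 0.228]
ft_force: [-0.4, 0.7, -1.0]
grip_width: 0.0006
```

```bash
python3 ser.py ser3 6
python3 - <<'E'
from kin import *
p,R,o=pose()
print(o['time'],corner(p,R),o['ft_force'])
z=np.load('pics/ser3.npz'); import osc
c=corner(p,R)
# hook back side angle only: use points x> c0
A=[]
for d in z['D']:
    g=G(pts(d,z)); x,y,h=g[...,0],g[...,1],g[...,2]; r=np.hypot(x,ZP-h)
    m=(np.abs(y)<.012)&(r>.19)&(r<.255)&(x>-.01)&(h>.2)&(x<.12); th=np.arctan2(x,ZP-h)[m]; A.append(np.percentile(th,[50,95])); 
print(z['T'],np.array(A).round(3).tolist())
big=np.hstack([cv2.resize(z['I'][k][80:180,195:275],None,fx=3,fy=3,interpolation=cv2.INTER_CUBIC) for k in (0,2,5)]); cv2.imwrite('pics/ser3.png',big[:,:,::-1])
E
```

```text
9.6 [0.0225378  0.00396621 0.25156298] [-1.20607704  0.78005941 -0.89308476]
[9.3  9.35 9.4  9.45 9.5  9.55] [[0.125, 0.271], [0.124, 0.271], [0.114, 0.275], [0.118, 0.272], [0.116, 0.276], [0.114, 0.273]]
```

View pics/ser3.png

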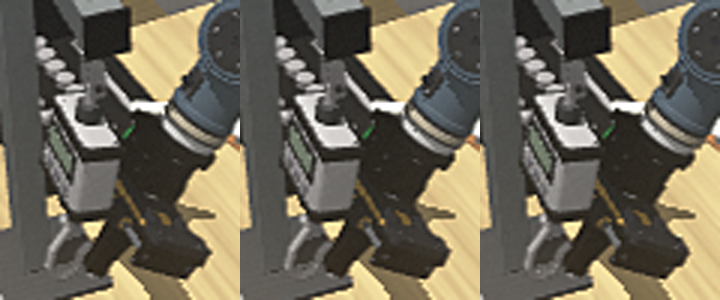

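Emit:
step_arm([
  [1, 0, -0.016, -0.012, 0, 0, 0],
  [1, 0, -0.032, -0.024, 0, 0, 0],
  [1, 0, -0.049, -0.035, 0, 0, 0],
  [1, 0, -0.065, -0.047, 0, 0, 0],
  [1, 0, -0.065, -0.047, 0, 0, 0],
  [1, 0, -0.065, -0.047, 0, 0, 0],
  [1, 0, -0.065, -0.047, 0, 0, 0],
  [1, 0, -0.065, -0.047, 0, 0, 0],
  [1, 0, -0.065, -0.047, 0, 0, 0],
  [1, 0, -0.065, -0.047, 0, 0, 0],
])

```text
time: 10.6
position: [0.4538, -0.0689, 0.3934]
tool_rot: [0.704, 0.639, 0.207, 0.229]
ft_force: [-0.5, -1.1, -0.7]
grip_width: 0.0004
```

Emit:
step_arm([
  [1, 0, -0.065, -0.047, 0, 0, 0],
  [1, 0, -0.065, -0.047, 0, 0, 0],
  [1, 0, -0.065, -0.047, 0, 0, 0],
  [1, 0, -0.065, -0.047, 0, 0, 0],
  [1, 0, -0.065, -0.047, 0, 0, 0],
  [1, 0, -0.065, -0.047, 0, 0, 0],
  [1, 0, -0.049, -0.035, 0, 0, 0],
  [1, 0, -0.049, -0.035, 0, 0, 0],
  [1, 0, -0.032, -0.024, 0, 0, 0],
  [1, 0, -0.032, -0.024, 0, 0, 0],
])

```text
time: 11.6
position: [0.437, -0.0673, 0.3934]
tool_rot: [0.704, 0.64, 0.207, 0.228]
ft_force: [-0.9, -0.1, 0.1]
grip_width: 0.0005
```

```bash
python3 ser.py ser4 3
cat > back.py <<'E'
from kin import *
import sys
p,R,o=pose(); print(o['time'],corner(p,R),o['ft_force'])
z=np.load('pics/%s.npz'%sys.argv[1])
for t,d in zip(z['T'],z['D']):
    g=G(pts(d,z)); x,y,h=g[...,0],g[...,1],g[...,2]
    out=[]
    # shank/back of hook, housing +x face
    r=np.hypot(x,ZP-h); m=(np.abs(y)<.012)&(r>.19)&(r<.255)&(x>-.01)&(h>.2)&(x<.12); th=np.arctan2(x,ZP-h)[m]
    m2=(abs(y)<.045)&(h>.37)&(h<.425)&(x>.005)&(x<.08); b=g[m2]; c=np.polyfit(b[:,2]-.4,b[:,0],1)
    m3=(abs(y)<.008)&(h>.305)&(h<.325)&(abs(x)<.06); 
    print(round(float(t),2),'back95',np.percentile(th,95).round(4),'face x@.4',c[1].round(4),'slope',-c[0].round(3),'shank',np.median(x[m3]).round(4),m3.sum())
E
python3 back.py ser3; python3 back.py ser4
```

```text
11.75 [-0.01140689  0.0036362   0.25161285] [-0.43216783 -0.0489446   0.05897247]
9.3 back95 0.2707 face x@.4 0.0355 slope 0.097 shank 0.0355 10
9.35 back95 0.2709 face x@.4 0.0351 slope 0.087 shank 0.0356 14
9.4 back95 0.275 face x@.4 0.0354 slope 0.105 shank 0.0342 11
9.45 back95 0.2717 face x@.4 0.0357 slope 0.14 shank 0.0362 10
9.5 back95 0.2757 face x@.4 0.0353 slope 0.093 shank 0.0366 11
9.55 back95 0.2733 face x@.4 0.0349 slope 0.091 shank 0.0357 13
11.75 [-0.01140689  0.0036362   0.25161285] [-0.43216783 -0.0489446   0.05897247]
11.6 back95 0.1331 face x@.4 0.0251 slope 0.023 shank -0.0354 4
11.65 back95 0.1305 face x@.4 0.0253 slope -0.002 shank -0.0121 6
11.7 back95 0.1343 face x@.4 0.0252 slope -0.016 shank -0.0343 7
```

Run:
```python
from osc import *
q=np.array([ 0.07559518,-0.22385918,0.04536788,8.78411377,.02658606])
X=[];Y=[];F=[]
for nm in('ser1','ser2'):
    z=np.load('pics/%s.npz'%nm)
    for T,d in zip(z['T'],z['D']):
        t=np.exp(-q[4]*T)*(q[0]*np.cos(q[3]*(T-6.8))+q[1]*np.sin(q[3]*(T-6.8)))
        g=G(pts(d,z)); x,y,h=g[...,0],g[...,1],g[...,2]; r=np.hypot(x,ZP-h)
        if t>-.05:
            m=(np.abs(y)<.012)&(r>.19)&(r<.255)&(x>-.01)&(h>.2)&(x<.12); X.append(t);Y.append(np.percentile(np.arctan2(x,ZP-h)[m],95))
            b=g[(abs(y)<.045)&(h>.37)&(h<.425)&(x>.005)&(x<.08)];F.append(np.polyfit(b[:,2]-.4,b[:,0],1)[1])
print(np.polyfit(X,Y,1),np.std(np.array(Y)-np.polyval(np.polyfit(X,Y,1),X)),np.polyfit(X,F,1))
pl=np.polyfit(X,Y,1)
for v in(.273,.1326): print((v-pl[1])/pl[0])
pf=np.polyfit(X,F,1)
for v in(.0353,.0252): print('face',(v-pf[1])/pf[0])
```

```text
[1.00991235 0.09651318] 0.0019523972741971151 [0.07337997 0.02247016]
0.174754594120951
0.03573262903705114
face 0.17484113052508235
face 0.037201397598863775
```

Emit:
step_arm([
  [1, 0, -0.032, -0.024, 0, 0, 0],
  [1, 0, -0.032, -0.024, 0, 0, 0],
  [1, 0, -0.026, -0.019, 0, 0, 0],
  [1, 0, -0.026, -0.019, 0, 0, 0],
  [1, 0, -0.02, -0.014, 0, 0, 0],
  [1, 0, -0.02, -0.014, 0, 0, 0],
  [1, 0, -0.016, -0.012, 0, 0, 0],
  [1, 0, -0.013, -0.009, 0, 0, 0],
  [1, 0, -0.01, -0.007, 0, 0, 0],
  [1, 0, -0.01, -0.007, 0, 0, 0],
])

```text
time: 12.75
position: [0.4307, -0.0667, 0.3934]
tool_rot: [0.704, 0.64, 0.207, 0.228]
ft_force: [-0.4, 0.3, -0.0]
grip_width: 0.0005
```

Emit:
step_arm([
  [1, 0, -0.0065, -0.0047, 0, 0, 0],
  [1, 0, -0.0065, -0.0047, 0, 0, 0],
  [1, 0, -0.0065, -0.0047, 0, 0, 0],
  [1, 0, -0.0065, -0.0047, 0, 0, 0],
  [1, 0, -0.0065, -0.0047, 0, 0, 0],
  [1, 0, -0.0065, -0.0047, 0, 0, 0],
  [1, 0, -0.0065, -0.0047, 0, 0, 0],
  [1, 0, -0.0065, -0.0047, 0, 0, 0],
  [1, 0, -0.0065, -0.0047, 0, 0, 0],
  [1, 0, -0.0065, -0.0047, 0, 0, 0],
])

```text
time: 13.75
position: [0.4287, -0.0665, 0.3934]
tool_rot: [0.704, 0.64, 0.207, 0.228]
ft_force: [-0.0, 0.9, -0.4]
grip_width: 0.0004
```

```bash
python3 ser.py ser5 6;python3 back.py ser5
```

```text
14.05 [-0.01976655  0.00367269  0.25156762] [ 0.28712199 -0.69633904  0.32641629]
13.75 back95 0.099 face x@.4 0.0224 slope 0.006 shank -0.0454 4
13.8 back95 0.1016 face x@.4 0.0228 slope 0.023 shank -0.0234 2
13.85 back95 0.1002 face x@.4 0.0229 slope -0.023 shank -0.045 4
13.9 back95 0.1038 face x@.4 0.0223 slope 0.005 shank -0.0439 3
13.95 back95 0.1017 face x@.4 0.0227 slope -0.021 shank -0.0464 4
14.0 back95 0.0998 face x@.4 0.0227 slope -0.026 shank -0.0438 2
```

Emit:
step_arm([
  [1, 0, -0.005, -0.0036, 0, 0, 0],
  [1, 0, -0.005, -0.0036, 0, 0, 0],
  [1, 0, -0.005, -0.0036, 0, 0, 0],
  [1, 0, -0.005, -0.0036, 0, 0, 0],
  [1, 0, -0.005, -0.0036, 0, 0, 0],
  [1, 0, -0.005, -0.0036, 0, 0, 0],
  [1, 0, -0.003, -0.0022, 0, 0, 0],
  [1, 0, -0.003, -0.0022, 0, 0, 0],
  [1, 0, 0, 0, 0, 0, 0],
  [1, 0, 0, 0, 0, 0, 0],
])

```text
time: 15.05
position: [0.4276, -0.0664, 0.3934]
tool_rot: [0.704, 0.64, 0.207, 0.228]
ft_force: [-0.7, -0.2, 0.6]
grip_width: 0.0003
```

Emit:
step_arm([
  [1, 0, 0, 0, 0, 0, 0],
  [1, 0, 0, 0, 0, 0, 0],
  [1, 0, 0, 0, 0, 0, 0],
  [1, 0, 0, 0, 0, 0, 0],
  [1, 0, 0, 0, 0, 0, 0],
  [1, 0, 0, 0, 0, 0, 0],
  [1, 0, 0, 0, 0, 0, 0],
  [1, 0, 0, 0, 0, 0, 0],
  [1, 0, 0, 0, 0, 0, 0],
  [1, 0, -0.003, -0.0022, 0, 0, 0],
])

```text
time: 16.05
position: [0.4275, -0.0663, 0.3934]
tool_rot: [0.704, 0.64, 0.207, 0.228]
ft_force: [0.6, -0.2, 0.5]
grip_width: 0.0003
```

```bash
python3 ser.py ser6 8;python3 back.py ser6
python3 - <<'E'
from kin import *
# basket refine
p,d,i=load('top0'); P=pts(d,i)
c=np.array([.5325,.2015]);
o=status.get_obs();print(o['q'])
E
```

```text
16.45 [-0.02095681  0.00369238  0.25157382] [0.13407292 0.5862104  0.22695014]
16.05 back95 0.098 face x@.4 0.0227 slope -0.021 shank -0.046 4
16.1 back95 0.098 face x@.4 0.0222 slope -0.018 shank -0.0474 2
16.15 back95 0.1013 face x@.4 0.0226 slope -0.02 shank nan 0
16.2 back95 0.0963 face x@.4 0.0223 slope -0.017 shank -0.0438 1
16.25 back95 0.0986 face x@.4 0.0226 slope -0.022 shank nan 0
16.3 back95 0.0978 face x@.4 0.0229 slope -0.007 shank -0.0466 5
16.35 back95 0.0976 face x@.4 0.0227 slope -0.016 shank -0.026 2
16.4 back95 0.1039 face x@.4 0.0227 slope -0.029 shank -0.0507 2
[-0.47863557  0.23655417  2.09480806  0.80376813  0.30928146 -2.66524277]
  return _methods._mean(a, axis=axis, dtype=dtype,
  ret = ret.dtype.type(ret / rcount)
```

```bash
cat > path.py <<'E'
from kin import *
BC=np.array([.5335,.2025]); BY=35.3; GL=.110
def grasp(z,l=GL):
    t=np.radians(BY); return np.r_[BC-l*np.array([np.cos(t),np.sin(t)]),z+.164]
def hang(bx,by,zb,l=GL):  # bar centre at gallows bx,by, height zb (world) -> TCP
    g=np.array([bx-l,by]); return np.r_[(O+g[0]*gx+g[1]*gy)[:2],zb-.150+.042+.164]
RG=Rtool(BY+90,0); RH=Rtool(YX,0)
E
python3 - <<'E'
from path import *
q=status.get_obs()['q']
for n,p,R in [('wd',tcp(-.085,.004,.252,36),Rtool(YX,36)),('mid',[.38,.0,.42],Rtool(100,15)),('above',grasp(.17),RG),('gr',grasp(.042),RG),('lift',grasp(.042+.16),RG),('pre',hang(-.065,0,.294),RH),('in',hang(-.01,0,.294),RH),('down',hang(0,0,.24),RH)]:
    q,e=ik(np.array(p),R,q); print(n,np.round(p,3),q.round(2),round(e,4))
E
```

```text
wd [ 0.364 -0.06   0.394] [-0.56  0.15  2.23  0.92  0.33 -2.85] 0.0103
mid [0.38 0.   0.42] [-0.34  0.13  2.05  0.19  0.74 -2.21] 0.0
above [0.444 0.139 0.334] [ 0.06  0.43  1.9   0.    0.82 -2.12] 0.0
gr [0.444 0.139 0.206] [ 0.06  0.69  1.98 -0.    0.48 -2.12] 0.0
lift [0.444 0.139 0.366] [ 0.06  0.37  1.87  0.    0.9  -2.12] 0.0
pre [ 0.388 -0.066  0.35 ] [-0.46  0.32  2.05  0.    0.78 -1.93] 0.0
in [ 0.443 -0.071  0.35 ] [-0.41  0.38  1.92  0.    0.84 -1.89] 0.0
down [ 0.453 -0.072  0.296] [-0.4   0.49  1.95  0.    0.7  -1.88] 0.0
```

Run:
```python
from path import *
R=Rtool(YX,36); c=lambda x:tcp(x,.004,.2516,36); xs=-.021
seq=[]; 
for d in (.2,.2,.3,.5,1,2,4,8,10,10):
    xs-=d/1000; seq.append((c(xs),R,1))
pl=plan(c(-.021),R,seq+[([.375,.0,.42],Rtool(100,15),7),(grasp(.16),RG,8),(grasp(.10),RG,5)],jaw=1)
```

```text
[[1,0.0,-0.01,0.0,0.0,0.0,0.0],[1,0.0,0.0,-0.01,0.0,0.0,0.0],[1,0.0,-0.01,-0.01,0.0,0.0,0.0],[1,0.0,-0.02,-0.01,0.0,0.0,0.0],[1,0.0,-0.03,-0.02,0.0,0.0,0.0],[1,0.0,-0.07,-0.05,0.0,0.0,0.0],[1,0.0,-0.13,-0.09,0.0,0.0,0.0],[1,0.0,-0.25,-0.19,0.0,0.0,0.0],[1,0.0,-0.33,-0.24,0.0,0.0,0.0],[1,0.0,-0.32,-0.23,0.0,0.0,0.0]]
[[1,0.35,-0.01,-0.2,0.37,0.12,-0.25],[1,0.35,-0.01,-0.19,0.38,0.12,-0.25],[1,0.35,-0.01,-0.19,0.37,0.12,-0.25],[1,0.36,-0.01,-0.17,0.37,0.12,-0.25],[1,0.36,0.0,-0.18,0.37,0.12,-0.26],[1,0.36,0.0,-0.16,0.38,0.12,-0.25],[1,0.37,0.01,-0.17,0.37,0.12,-0.25],[1,0.62,0.32,0.58,0.23,0.05,-0.39],[1,0.61,0.37,0.58,0.23,0.05,-0.4],[1,0.57,0.42,0.57,0.23,0.05,-0.39]]
[[1,0.55,0.47,0.55,0.23,0.06,-0.39],[1,0.51,0.52,0.55,0.23,0.05,-0.39],[1,0.48,0.56,0.53,0.23,0.05,-0.4],[1,0.45,0.61,0.52,0.23,0.05,-0.39],[1,0.41,0.64,0.5,0.23,0.05,-0.39],[1,0.0,0.0,0.48,0.0,0.0,0.0],[1,0.0,0.0,0.48,0.0,0.0,0.0],[1,0.0,0.0,0.48,0.0,0.0,0.0],[1,0.0,0.0,0.48,0.0,0.0,0.0],[1,0.0,0.0,0.48,0.0,0.0,0.0]]
max 0.64 end [0.4437 0.1389 0.2639] [4.596e-01 8.881e-01 1.000e-04 3.000e-04]
```

Emit:
step_arm([
  [1, 0, -0.006, -0.005, 0, 0, 0],
  [1, 0, -0.006, -0.005, 0, 0, 0],
  [1, 0, -0.01, -0.007, 0, 0, 0],
  [1, 0, -0.016, -0.012, 0, 0, 0],
  [1, 0, -0.032, -0.024, 0, 0, 0],
  [1, 0, -0.065, -0.047, 0, 0, 0],
  [1, 0, -0.13, -0.094, 0, 0, 0],
  [1, 0, -0.26, -0.19, 0, 0, 0],
  [1, 0, -0.32, -0.235, 0, 0, 0],
  [1, 0, -0.32, -0.235, 0, 0, 0],
])

```text
time: 17.45
position: [0.3909, -0.0627, 0.3935]
tool_rot: [0.704, 0.64, 0.207, 0.228]
ft_force: [-0.0, -0.3, -0.2]
grip_width: 0.0004
```

Emit:
step_arm([
  [1, 0.35, -0.01, -0.2, 0.37, 0.12, -0.25],
  [1, 0.35, -0.01, -0.19, 0.38, 0.12, -0.25],
  [1, 0.35, -0.01, -0.19, 0.37, 0.12, -0.25],
  [1, 0.36, -0.01, -0.17, 0.37, 0.12, -0.25],
  [1, 0.36, 0, -0.18, 0.37, 0.12, -0.26],
  [1, 0.36, 0, -0.16, 0.38, 0.12, -0.25],
  [1, 0.37, 0.01, -0.17, 0.37, 0.12, -0.25],
  [1, 0.62, 0.32, 0.58, 0.23, 0.05, -0.39],
  [1, 0.61, 0.37, 0.58, 0.23, 0.05, -0.4],
  [1, 0.57, 0.42, 0.57, 0.23, 0.05, -0.39],
])

```text
time: 18.45
position: [0.4009, 0.0524, 0.3841]
tool_rot: [0.574, 0.815, 0.062, 0.052]
ft_force: [-0.6, 0.2, -0.2]
grip_width: 0.0001
```

Emit:
step_arm([
  [0.5, 0.55, 0.47, 0.55, 0.23, 0.06, -0.39],
  [0, 0.51, 0.52, 0.55, 0.23, 0.05, -0.39],
  [0, 0.48, 0.56, 0.53, 0.23, 0.05, -0.4],
  [0, 0.45, 0.61, 0.52, 0.23, 0.05, -0.39],
  [0, 0.41, 0.64, 0.5, 0.23, 0.05, -0.39],
  [0, 0, 0, 0.48, 0, 0, 0],
  [0, 0, 0, 0.48, 0, 0, 0],
  [0, 0, 0, 0.48, 0, 0, 0],
  [0, 0, 0, 0.48, 0, 0, 0],
  [0, 0, 0, 0.48, 0, 0, 0],
])

```text
time: 19.45
position: [0.4436, 0.1386, 0.2638]
tool_rot: [0.46, 0.888, 0.0, -0.0]
ft_force: [-0.5, -0.8, 0.4]
grip_width: 0.0434
```

```bash
python3 - <<'E'
from path import *
for _ in range(2): p,R,o=pose()
print(o['time'],p,R.as_quat(),o['grip_width'],o['q'].round(2))
snap('wrist','w2'); snap('scene','s2')
z=load('s2');
E
python3 - <<'E'
import cv2
a=cv2.imread('pics/s2.png')[60:320,180:340]; cv2.imwrite('pics/s2c.png',cv2.resize(a,None,fx=2.3,fy=2.3))
E
```

```text
19.45 [0.4436321  0.13860692 0.26375578] [ 4.59565278e-01  8.88143945e-01  6.86205501e-05 -2.89690802e-04] 0.043367800818362466 [ 0.06  0.56  1.95  0.    0.63 -2.13]
```

View pics/w2.png

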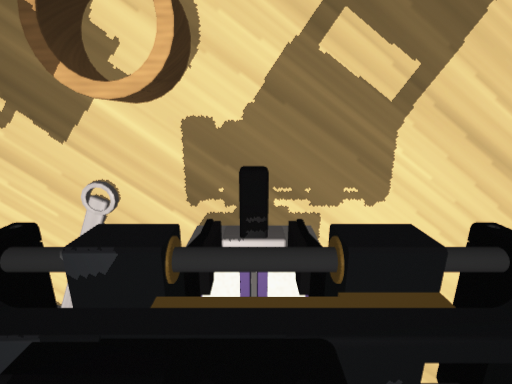

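View pics/s2c.png

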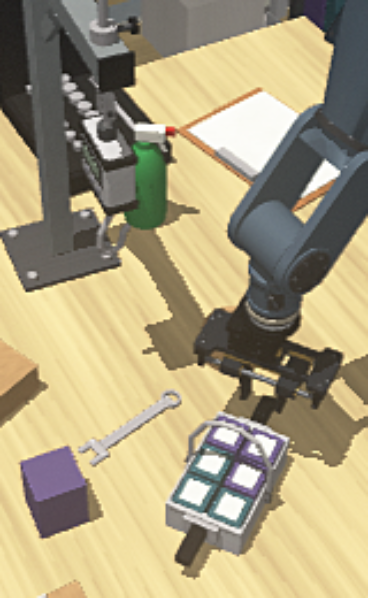

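Run:
```python
from path import *
p,d,z=load('w2'); P=pts(d,z)
g=(p.max(2)<50)
for (u,v) in [(254,172),(254,180),(254,200),(254,220),(243,200),(265,200),(254,228)]:
    print(u,v,P[v,u].round(4),p[v,u])
m=np.zeros(g.shape,bool); m[160:236,232:276]=True
Q=P[m&(P[...,2]>.03)&(P[...,2]<.07)&g]; print(len(Q),Q.mean(0))
t=np.radians(BY);e=np.array([np.cos(t),np.sin(t)]);n=np.array([-e[1],e[0]])
w=Q[:,:2]-BC; print('along',np.percentile(w@e,[1,99]),'lat',np.percentile(w@n,[2,98]), 'z',np.median(Q[:,2]))
for lo,hi in((-.155,-.14),(-.14,-.125),(-.125,-.11),(-.11,-.095)):
    s=(w@e>lo)&(w@e<hi)
    if s.any(): print(lo,np.percentile((w@n)[s],[5,50,95]).round(4))
```

```text
254 172 [0.4143 0.1187 0.0486] [14 13 13]
254 180 [0.419  0.1221 0.0495] [13 13 13]
254 200 [0.4316 0.131  0.0493] [13 13 14]
254 220 [0.444  0.1398 0.0514] [30 28 28]
243 200 [0.4362 0.1242 0.0498] [15 16 15]
265 200 [0.4268 0.1377 0.0492] [13 12 12]
254 228 [0.4497 0.1439 0.05  ] [15 14 14]
1929 [0.43268403 0.13123853 0.04939169]
along [-0.14777253 -0.09633793] lat [-0.01007836  0.01026213] z 0.04966491527387209
-0.155 [-0.0092 -0.0002  0.0093]
-0.14 [-0.0092 -0.0002  0.0095]
-0.125 [-0.0093  0.0005  0.0096]
-0.11 [-0.0095 -0.0002  0.0098]
```

Emit:
step_arm([
  [0, 0, 0, 0.5, 0, 0, 0],
  [0, 0, 0, 0.6, 0, 0, 0],
  [0, 0, 0, 0.6, 0, 0, 0],
  [0, 0, 0, 0.4, 0, 0, 0],
  [0, 0, 0, 0.2, 0, 0, 0],
  [1, 0, 0, 0, 0, 0, 0],
  [1, 0, 0, 0, 0, 0, 0],
  [1, 0, 0, 0, 0, 0, 0],
  [1, 0, 0, 0, 0, 0, 0],
  [1, 0, 0, 0, 0, 0, 0],
], squeeze=60)

```text
time: 20.55
position: [0.4439, 0.1387, 0.2072]
tool_rot: [0.46, 0.888, 0.0, 0.0]
ft_force: [-0.9, -0.3, 3.8]
grip_width: 0.0213
```

Emit:
step_arm([
  [1, 0, 0, 0, 0, 0, 0],
  [1, 0, 0, 0, 0, 0, 0],
  [1, 0, 0, -0.1, 0, 0, 0],
  [1, 0, 0, -0.2, 0, 0, 0],
  [1, 0, 0, -0.4, 0, 0, 0],
  [1, 0, 0, -0.4, 0, 0, 0],
  [1, 0, 0, -0.4, 0, 0, 0],
  [1, 0, 0, -0.2, 0, 0, 0],
  [1, 0, 0, -0.1, 0, 0, 0],
  [1, 0, 0, 0, 0, 0, 0],
])

```text
time: 21.55
position: [0.4438, 0.1386, 0.2522]
tool_rot: [0.46, 0.888, 0.0, 0.0]
ft_force: [0.8, -0.9, -4.2]
grip_width: 0.0215
```

```bash
python3 - <<'E'
from path import *
for _ in range(2): p,R,o=pose()
print(o['time'],p,o['grip_width'],o['ft_force'],o['moment'])
p,d,i=snap('scene','s3'); P=pts(d,i)
# basket far grip and bail
m=(P[...,0]>.38)&(P[...,0]<.7)&(P[...,1]>.05)&(P[...,1]<.35)&(P[...,2]>.05)&(P[...,2]<.25)
Q=P[m]; t=np.radians(BY);e=np.array([np.cos(t),np.sin(t)]);n=np.array([-e[1],e[0]])
w=(Q[:,:2]-BC)@e; l=(Q[:,:2]-BC)@n
b=(Q[:,2]>.165)&(abs(w)<.05); print('bail',w[b].mean(),l[b].mean(),Q[b][:,2].max(),b.sum())
for a in np.arange(-.09,.16,.02):
    s=(w>a)&(w<a+.02)&(abs(l)<.045)&(Q[:,2]<.14); 
    if s.any(): print(a.round(2),np.median(Q[s][:,2]).round(4),Q[s][:,2].max().round(4),s.sum())
E
python3 - <<'E'
import cv2
a=cv2.imread('pics/s3.png')[120:320,200:340]; cv2.imwrite('pics/s3c.png',cv2.resize(a,None,fx=3,fy=3))
E
```

```text
21.55 [0.44378815 0.13864933 0.2521695 ] 0.021469311405394233 [ 0.81831147 -0.87965157 -4.20736398] [-0.10134797  0.30157481  0.01098532]
bail 0.0056864644615793655 0.004669077704596949 0.19808079278260587 92
-0.09 0.0983 0.1392 106
-0.07 0.1001 0.1067 95
-0.05 0.0988 0.1078 138
-0.03 0.0984 0.1055 131
-0.01 0.0996 0.1062 162
0.01 0.098 0.1043 183
0.03 0.0981 0.1045 147
0.05 0.0984 0.1054 159
0.07 0.0946 0.1047 270
0.09 0.0883 0.1017 127
0.11 0.09 0.0947 49
0.13 0.0876 0.0943 59
0.15 0.082 0.0911 10
```

View pics/s3c.png

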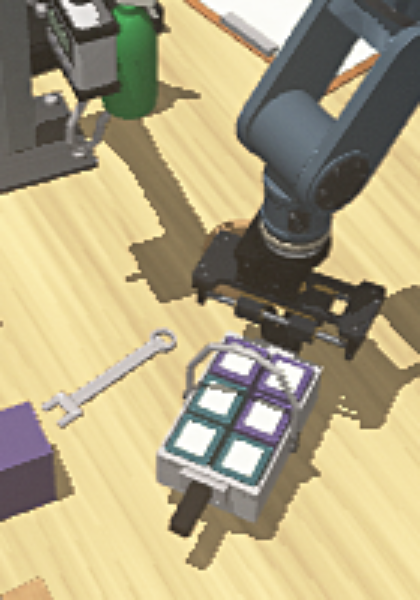

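```bash
sed -i 's/^BC=.*/BC=np.array([.5335,.2025])+.004*np.array([.816,.578]); BY=35.3; GL=.114/' path.py
python3 - <<'E'
from path import *
p=np.array([.4438,.1387,.2522]); R=Rtool(125.3,0)
t0=hang(-.066,.09,.298); t1=hang(-.066,0.0,.298); print(t0,t1)
pl=plan(p,R,[([.4438,.1387,.330],R,6),(t0,Rtool(YX+8,0),9),(t1,RH,5)],jaw=1)
q=status.get_obs()['q']
for tt,RR in((t0,Rtool(YX+8,0)),(t1,RH)):
    q,e=ik(tt,RR,q);print(q.round(3),e)
E
```

```text
[0.3914548  0.02383789 0.354     ] [ 0.38282868 -0.06574776  0.354     ]
[[1,0.0,0.0,-0.52,0.0,0.0,0.0],[1,0.0,0.0,-0.52,0.0,0.0,0.0],[1,0.0,0.0,-0.52,0.0,0.0,0.0],[1,0.0,0.0,-0.51,0.0,0.0,0.0],[1,0.0,0.0,-0.52,0.0,0.0,0.0],[1,0.0,0.0,-0.52,0.0,0.0,0.0],[1,-0.28,-0.48,-0.11,0.0,0.0,0.46],[1,-0.32,-0.47,-0.1,0.0,0.0,0.45],[1,-0.34,-0.45,-0.11,0.0,0.0,0.46],[1,-0.37,-0.42,-0.11,0.0,0.0,0.45]]
[[1,-0.39,-0.4,-0.1,0.0,0.0,0.46],[1,-0.42,-0.37,-0.11,0.0,0.0,0.45],[1,-0.44,-0.34,-0.11,0.0,0.0,0.46],[1,-0.47,-0.32,-0.11,0.0,0.0,0.45],[1,-0.48,-0.29,-0.1,0.0,0.0,0.46],[1,-0.71,-0.1,0.0,0.0,0.0,0.2],[1,-0.72,-0.08,0.0,0.0,0.0,0.2],[1,-0.72,-0.06,0.0,0.0,0.0,0.2],[1,-0.71,-0.04,0.0,0.0,0.0,0.2],[1,-0.72,-0.02,0.0,0.0,0.0,0.2]]
max 0.72 end [ 0.3828 -0.0657  0.3539] [0.7402 0.6724 0.     0.    ]
[-0.226  0.309  2.044 -0.     0.788 -1.841] 2.6384335208160558e-09
[-0.46   0.305  2.053  0.     0.784 -1.935] 5.758591754675557e-13
```

Emit:
step_arm([
  [1, 0, 0, -0.3, 0, 0, 0],
  [1, 0, 0, -0.5, 0, 0, 0],
  [1, 0, 0, -0.6, 0, 0, 0],
  [1, 0, 0, -0.6, 0, 0, 0],
  [1, 0, 0, -0.6, 0, 0, 0],
  [1, 0, 0, -0.51, 0, 0, 0],
  [1, -0.28, -0.48, -0.11, 0, 0, 0.46],
  [1, -0.32, -0.47, -0.1, 0, 0, 0.45],
  [1, -0.34, -0.45, -0.11, 0, 0, 0.46],
  [1, -0.37, -0.42, -0.11, 0, 0, 0.45],
])

```text
time: 22.6
position: [0.4199, 0.0871, 0.3404]
tool_rot: [0.569, 0.822, -0.0, -0.001]
ft_force: [0.7, 0.6, -3.8]
grip_width: 0.0214
```

Emit:
step_arm([
  [1, -0.39, -0.4, -0.1, 0, 0, 0.46],
  [1, -0.42, -0.37, -0.11, 0, 0, 0.45],
  [1, -0.44, -0.34, -0.11, 0, 0, 0.46],
  [1, -0.47, -0.32, -0.11, 0, 0, 0.45],
  [1, -0.48, -0.29, -0.1, 0, 0, 0.46],
  [1, -0.8, -0.1, 0, 0, 0, 0.2],
  [1, -0.9, -0.08, 0, 0, 0, 0.2],
  [1, -0.8, -0.06, 0, 0, 0, 0.2],
  [1, -0.65, -0.04, 0, 0, 0, 0.2],
  [1, -0.43, -0.02, 0, 0, 0, 0.2],
])

```text
time: 23.6
position: [0.3831, -0.0667, 0.3536]
tool_rot: [0.741, 0.671, -0.0, -0.0]
ft_force: [0.0, -0.4, -4.0]
grip_width: 0.0214
```

```bash
python3 - <<'E'
from path import *
for _ in range(2): p,R,o=pose()
print(o['time'],p,R.as_quat(),o['grip_width'],o['ft_force'],o['moment'], p-hang(-.066,0,.298))
p,d,i=snap('scene','s4'); g=G(pts(d,i)); x,y,h=g[...,0],g[...,1],g[...,2]
m=(x>-.12)&(x<.0)&(abs(y)<.065)&(h>.20)&(h<.32)
Q=g[m]; 
for a in np.arange(.2,.32,.01):
    b=Q[(Q[:,2]>=a)&(Q[:,2]<a+.01)]
    if len(b): print(a.round(2),len(b),'x',np.percentile(b[:,0],[5,50,95]).round(3),'y',b[:,1].min().round(3),b[:,1].max().round(3))
b=Q[(Q[:,2]>.285)&(Q[:,0]<-.035)&(abs(Q[:,1])<.03)]; print('bar',b.mean(0),b.min(0),b.max(0),np.polyfit(b[:,1],b[:,0],1))
E
python3 - <<'E'
import cv2
a=cv2.imread('pics/s4.png')[50:230,170:320]; cv2.imwrite('pics/s4c.png',cv2.resize(a,None,fx=3.3,fy=3.3,interpolation=2))
E
```

```text
23.6 [ 0.38313886 -0.0666673   0.35357202] [ 7.41217852e-01  6.71264457e-01 -2.03716510e-04 -2.87264726e-04] 0.021350264700662338 [ 0.03500543 -0.39232413 -4.01503949] [ 0.11730675  0.30655464 -0.06941336] [ 0.00031018 -0.00091954 -0.00042798]
0.2 334 x [-0.116 -0.069 -0.011] y -0.06 0.065
0.21 13 x [-0.072 -0.068 -0.064] y -0.058 0.064
0.22 8 x [-0.07  -0.066 -0.064] y -0.059 0.061
0.23 11 x [-0.069 -0.066 -0.004] y -0.057 0.061
0.24 24 x [-0.069 -0.013 -0.002] y -0.054 0.064
0.25 19 x [-0.068 -0.065 -0.01 ] y -0.048 0.059
0.26 23 x [-0.069 -0.064 -0.011] y -0.046 0.055
0.27 22 x [-0.069 -0.045 -0.015] y -0.039 0.046
0.28 24 x [-0.07  -0.066 -0.062] y -0.036 0.043
0.29 26 x [-0.069 -0.064 -0.061] y -0.024 0.021
0.3 1 x [-0.002 -0.002 -0.002] y 0.001 0.001
bar [-0.06559112  0.00437637  0.29281098] [-0.07147567 -0.02999129  0.2857614 ] [-0.06056734  0.02955343  0.29883692] [-0.00962446 -0.065549  ]
```

View pics/s4c.png

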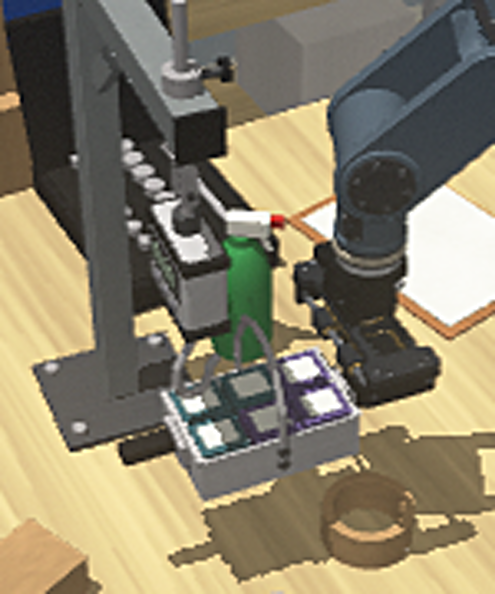

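Emit:
step_arm([
  [1, 0, 0.2, 0, 0, 0, 0],
  [1, 0, 0.35, 0, 0, 0, 0],
  [1, 0, 0.4, 0, 0, 0, 0],
  [1, 0, 0.4, 0, 0, 0, 0],
  [1, 0, 0.35, 0, 0, 0, 0],
  [1, 0, 0.25, 0, 0, 0, 0],
  [1, 0, 0.15, 0, 0, 0, 0],
  [1, 0, 0.08, 0, 0, 0, 0],
  [1, 0, 0.05, 0, 0, 0, 0],
  [1, 0, 0.03, 0, 0, 0, 0],
])

```text
time: 24.65
position: [0.4394, -0.0711, 0.3534]
tool_rot: [0.74, 0.672, -0.0, -0.0]
ft_force: [0.9, 0.3, -5.4]
grip_width: 0.0215
```

```bash
cat > look.py <<'E'
from path import *
import sys
for _ in range(2): p,R,o=pose()
n=sys.argv[1]
e=p-hang(0,0,0); print(o['time'],'bar FK: x',(e@gx).round(4),'y',(e@gy).round(4),'z',e[2].round(4),'grip',o['grip_width'],o['ft_force'],o['moment'])
p,d,i=snap('scene',n); g=G(pts(d,i)); x,y,h=g[...,0],g[...,1],g[...,2]
b=g[(abs(y)<.045)&(h>.37)&(h<.425)&(x>.005)&(x<.08)]; c=np.polyfit(b[:,2]-.4,b[:,0],1); print('theta by face',((c[1]-.02247)/.0734).round(4))
a=p[80:200,190:290]; cv2.imwrite('pics/%sc.png'%n,cv2.resize(a,None,fx=5,fy=5,interpolation=2)[:,:,::-1])
E
python3 look.py s5
```

```text
24.65 bar FK: x -0.0091 y 0.0001 z 0.2974 grip 0.021458557763191118 [ 0.85435117  0.30783077 -5.39896937] [ 0.11874535  0.3309466  -0.00477914]
theta by face 0.0009
```

View pics/s5c.png

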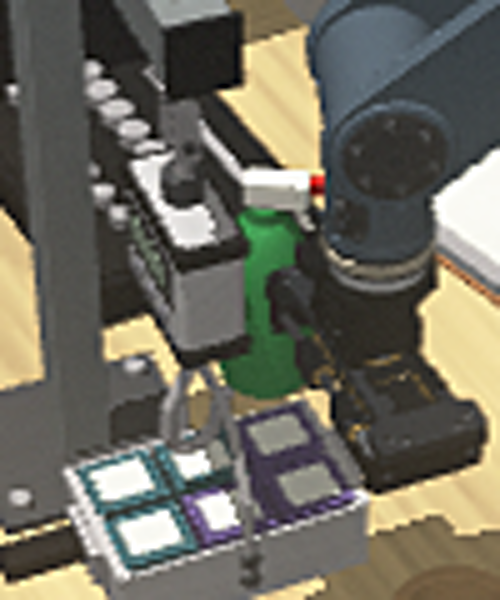

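Emit:
step_arm([
  [1, 0, 0.01, 0.1, 0, 0, 0],
  [1, 0, 0.02, 0.16, 0, 0, 0],
  [1, 0, 0.03, 0.18, 0, 0, 0],
  [1, 0, 0.05, 0.18, 0, 0, 0],
  [1, 0, 0.05, 0.18, 0, 0, 0],
  [1, 0, 0.06, 0.18, 0, 0, 0],
  [1, 0, 0.06, 0.18, 0, 0, 0],
  [1, 0, 0.06, 0.16, 0, 0, 0],
  [1, 0, 0.04, 0.12, 0, 0, 0],
  [1, 0, 0.02, 0.08, 0, 0, 0],
])

```text
time: 25.7
position: [0.4497, -0.0722, 0.3151]
tool_rot: [0.74, 0.672, -0.0, -0.0]
ft_force: [-0.0, -0.7, -3.7]
grip_width: 0.0215
```

```bash
python3 look.py s6
```

```text
25.7 bar FK: x 0.0012 y 0.0 z 0.2591 grip 0.021537204376664353 [-0.04134768 -0.72239959 -3.69761207] [ 0.14534725  0.3009978  -0.02768666]
theta by face 0.002
```

View pics/s6c.png

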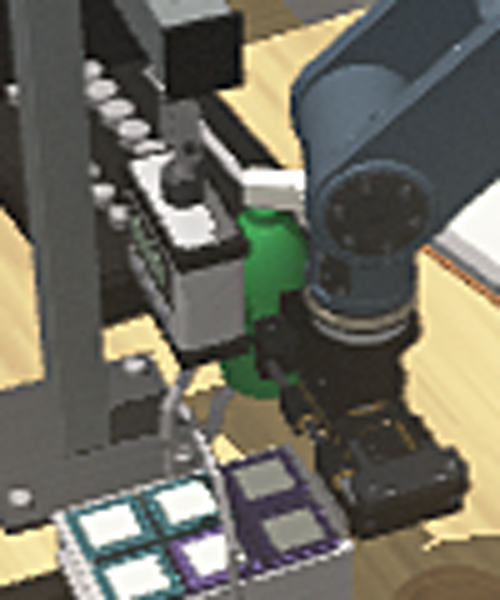

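Emit:
step_arm([
  [1, 0, 0, 0.04, 0, 0, 0],
  [1, 0, 0, 0.04, 0, 0, 0],
  [1, 0, 0, 0.04, 0, 0, 0],
  [1, 0, 0, 0.04, 0, 0, 0],
  [1, 0, 0, 0.04, 0, 0, 0],
  [1, 0, 0, 0.04, 0, 0, 0],
  [1, 0, 0, 0.03, 0, 0, 0],
  [1, 0, 0, 0.03, 0, 0, 0],
  [1, 0, 0, 0.02, 0, 0, 0],
  [1, 0, 0, 0, 0, 0, 0],
])

```text
time: 26.75
position: [0.4496, -0.0722, 0.3074]
tool_rot: [0.74, 0.672, -0.0, -0.0]
ft_force: [-0.3, 0.2, -3.8]
grip_width: 0.0216
```

```bash
python3 look.py s7; python3 look.py s7b
```

```text
26.75 bar FK: x 0.0011 y 0.0 z 0.2514 grip 0.021553592660466275 [-0.25773659  0.19679153 -3.75708769] [0.13286429 0.30758312 0.00085506]
theta by face 0.0035
26.8 bar FK: x 0.0011 y 0.0 z 0.2514 grip 0.021538854062814923 [ 0.08677286 -0.20270055 -3.51851461] [ 0.15844574  0.24531037 -0.01030772]
theta by face -0.003
```

Not yet loaded. I'll lower it further in small steps.

Emit:
step_arm([
  [1, 0, 0, 0.02, 0, 0, 0],
  [1, 0, 0, 0.02, 0, 0, 0],
  [1, 0, 0, 0.02, 0, 0, 0],
  [1, 0, 0, 0.02, 0, 0, 0],
  [1, 0, 0, 0.02, 0, 0, 0],
  [1, 0, 0, 0.02, 0, 0, 0],
  [1, 0, 0, 0.02, 0, 0, 0],
  [1, 0, 0, 0.02, 0, 0, 0],
  [1, 0, 0, 0, 0, 0, 0],
  [1, 0, 0, 0, 0, 0, 0],
])

```text
time: 27.85
position: [0.4499, -0.0723, 0.3037]
tool_rot: [0.74, 0.672, 0.0, 0.0]
ft_force: [-0.3, 0.1, 3.1]
grip_width: 0.0209
```

```bash
python3 look.py s8; python3 look.py s8b;python3 look.py s8c
```

```text
27.85 bar FK: x 0.0014 y -0.0001 z 0.2477 grip 0.020938628417025113 [-0.28160993  0.08657708  3.13597864] [ 0.11832325 -0.48894878  0.02951794]
theta by face -0.0105
27.9 bar FK: x 0.0013 y -0.0 z 0.2477 grip 0.021480747155184155 [-0.21543436  0.13325927  3.04095604] [ 0.02961223 -0.45132249  0.03143257]
theta by face -0.01
27.95 bar FK: x 0.0013 y -0.0 z 0.2477 grip 0.021371389207417702 [ 0.96662869 -0.25323036  3.13903007] [ 0.07315306 -0.48730388  0.02784715]
theta by face -0.0066
```

Emit:
step_arm([
  [1, 0, 0, -0.01, 0, 0, 0],
  [1, 0, 0, -0.01, 0, 0, 0],
  [1, 0, 0.01, 0, 0, 0, 0],
  [1, 0, 0.02, 0, 0, 0, 0],
  [1, 0, 0.02, 0, 0, 0, 0],
  [1, 0, 0.01, 0, 0, 0, 0],
  [1, 0, 0, 0, 0, 0, 0],
  [1, 0, 0, 0, 0, 0, 0],
  [1, 0, 0, 0, 0, 0, 0],
  [1, 0, 0, 0, 0, 0, 0],
])

```text
time: 29.0
position: [0.451, -0.0723, 0.3039]
tool_rot: [0.74, 0.672, -0.0, -0.0]
ft_force: [0.6, 0.2, 3.2]
grip_width: 0.0214
```

```bash
python3 look.py s9; python3 look.py s9b;python3 look.py s9c; python3 look.py s9d
```

```text
29.0 bar FK: x 0.0025 y 0.0 z 0.2479 grip 0.021418109459851044 [0.637279   0.23049815 3.1659546 ] [ 0.12291054 -0.40821421 -0.01239211]
theta by face -0.0042
29.05 bar FK: x 0.0025 y 0.0 z 0.2479 grip 0.021459786393102122 [ 0.62395414 -0.27325715  3.16848265] [-0.01203336 -0.45909078 -0.00304086]
theta by face 0.0012
29.1 bar FK: x 0.0025 y 0.0 z 0.2479 grip 0.021014910251972364 [-0.04009859 -0.13700096  2.43679615] [ 0.095409   -0.41630757 -0.00586773]
theta by face -0.0032
29.15 bar FK: x 0.0025 y 0.0001 z 0.2479 grip 0.021599115117081208 [ 0.45105456 -0.1361812   2.59155632] [ 0.05411502 -0.40106901  0.00341869]
theta by face 0.0004
```

View pics/s9c.png

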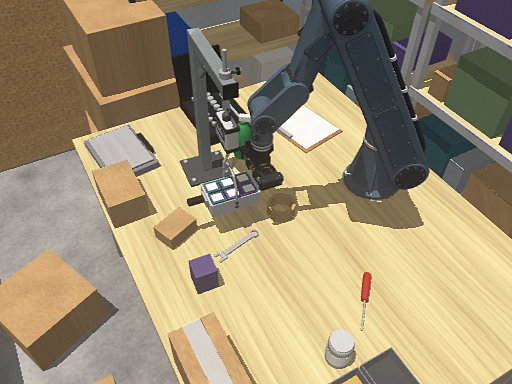

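Emit:
step_arm([
  [1, 0, 0, -0.01, 0, 0, 0],
  [1, 0, 0, -0.01, 0, 0, 0],
  [1, 0, 0, -0.01, 0, 0, 0],
  [1, 0, 0, -0.01, 0, 0, 0],
  [1, 0, 0, 0, 0, 0, 0],
  [1, 0, 0, 0, 0, 0, 0],
  [1, 0, 0, 0, 0, 0, 0],
  [1, 0, 0, 0, 0, 0, 0],
  [1, 0, 0, 0, 0, 0, 0],
  [1, 0, 0, 0, 0, 0, 0],
])

```text
time: 30.2
position: [0.451, -0.0723, 0.3049]
tool_rot: [0.74, 0.672, -0.0, -0.0]
ft_force: [-0.0, -0.1, 0.8]
grip_width: 0.0216
```

```bash
cat > pitch.py <<'E'
from path import *
import sys
z=np.load('pics/%s.npz'%sys.argv[1]); g=G(pts(z['d'],z)).reshape(-1,3)
m=(g[:,0]>-.08)&(g[:,0]<.08)&(abs(g[:,1])<.05)&(g[:,2]>.1)&(g[:,2]<.185); b=g[m]
# plane fit of cartons' top
A=np.c_[b[:,0],b[:,1],np.ones(len(b))]; s=least_squares(lambda c:A@c-b[:,2],[0,0,.15],loss='soft_l1',f_scale=.002); print('basket top plane slope x,y',s.x.round(4),len(b))
E
python3 look.py s10; python3 look.py s10b; for f in s4 s7 s9 s10; do python3 pitch.py $f; done
```

```text
30.2 bar FK: x 0.0025 y 0.0 z 0.2489 grip 0.021610373548692944 [-0.02590843 -0.05418252  0.84560965] [ 0.10193524 -0.20615003 -0.03360387]
theta by face 0.0016
30.25 bar FK: x 0.0025 y 0.0 z 0.2489 grip 0.021483401605446283 [ 0.55335157 -0.45791366  0.89397027] [ 0.03145229 -0.20770281 -0.02961046]
theta by face -0.0057
basket top plane slope x,y [ 0.0799 -0.2239  0.1766] 110
basket top plane slope x,y [-0.0198 -0.0043  0.1535] 1001
basket top plane slope x,y [0.0057 0.001  0.1532] 980
basket top plane slope x,y [ 0.004  -0.0013  0.153 ] 984
```

Emit:
step_arm([
  [1, 0, 0, -0.006, 0, 0, 0],
  [1, 0, 0, -0.006, 0, 0, 0],
  [1, 0, 0, 0, 0, 0, 0],
  [1, 0, 0, 0, 0, 0, 0],
  [1, 0, 0, 0, 0, 0, 0],
  [1, 0, 0, 0, 0, 0, 0],
  [1, 0, 0, 0, 0, 0, 0],
  [1, 0, 0, 0, 0, 0, 0],
  [1, 0, 0, 0, 0, 0, 0],
  [1, 0, 0, 0, 0, 0, 0],
], squeeze=15)

```text
time: 31.3
position: [0.4511, -0.0723, 0.3052]
tool_rot: [0.74, 0.672, -0.0, -0.0]
ft_force: [-0.0, 0.3, -0.3]
grip_width: 0.022
```

```bash
python3 look.py s11; python3 look.py s11b; python3 pitch.py s11b
```

```text
31.3 bar FK: x 0.0026 y 0.0 z 0.2492 grip 0.0220293827695372 [-0.03881077  0.2727942  -0.2837258 ] [ 0.07073725 -0.09995327 -0.0090065 ]
theta by face -0.007
31.35 bar FK: x 0.0025 y 0.0001 z 0.2492 grip 0.021686376792576456 [-0.02867405  0.85880918 -0.45267331] [ 0.16259313 -0.13500697  0.01002029]
theta by face 0.0027
basket top plane slope x,y [ 0.0035 -0.0024  0.1529] 984
```

Emit:
step_arm([
  [1, 0, 0, 0, 0, 0, 0],
  [1, 0, 0, 0, 0, 0, 0],
  [1, 0, 0, 0, 0, 0, 0],
  [0.46, 0, 0, 0, 0, 0, 0],
  [0.42, 0, 0, 0, 0, 0, 0],
  [0.36, 0, 0, 0, 0, 0, 0],
  [0.3, 0, 0, 0, 0, 0, 0],
  [0.2, 0, 0, 0, 0, 0, 0],
  [0.1, 0, 0, 0, 0, 0, 0],
  [0, 0, 0, 0, 0, 0, 0],
], squeeze=3)

```text
time: 32.4
position: [0.4511, -0.0723, 0.3052]
tool_rot: [0.74, 0.672, -0.0, -0.0]
ft_force: [0.3, -0.2, -0.5]
grip_width: 0.0404
```

```bash
for k in a b c d e f; do python3 look.py s12$k; python3 pitch.py s12$k; done
```

```text
32.4 bar FK: x 0.0026 y 0.0 z 0.2492 grip 0.04043532576725295 [ 0.29867073 -0.2359349  -0.54005836] [ 0.12532258 -0.15171208 -0.02255125]
theta by face 0.011
basket top plane slope x,y [-0.0076 -0.0145  0.153 ] 1006
32.45 bar FK: x 0.0026 y 0.0 z 0.2492 grip 0.04145653275623441 [-0.13852315 -0.85936762  0.10199172] [ 0.06675478 -0.13659707 -0.03943384]
theta by face 0.0076
basket top plane slope x,y [-0.0121 -0.0112  0.1529] 1000
32.5 bar FK: x 0.0026 y 0.0 z 0.2492 grip 0.04225953698445358 [-0.17341569 -0.6521758   0.52396903] [ 0.04202754 -0.10625818  0.03101241]
theta by face 0.0088
basket top plane slope x,y [-0.0072 -0.0158  0.153 ] 1014
32.55 bar FK: x 0.0026 y 0.0 z 0.2492 grip 0.04294642476614823 [-0.5162803  -0.30710779 -0.77347611] [ 0.06514826 -0.11196661  0.0053467 ]
theta by face 0.0085
basket top plane slope x,y [-0.0135 -0.0165  0.1531] 994
32.6 bar FK: x 0.0026 y 0.0 z 0.2492 grip 0.04313076769588319 [ 0.04104793 -0.58942682 -0.18996918] [ 0.05662025 -0.11110123  0.03480682]
theta by face 0.0098
basket top plane slope x,y [-0.0111 -0.0217  0.1528] 1009
32.65 bar FK: x 0.0026 y 0.0 z 0.2492 grip 0.043115748229543484 [ 0.7033001   0.01082928 -0.5571694 ] [ 0.10400016 -0.13315071  0.00209277]
theta by face 0.0091
basket top plane slope x,y [-0.0124 -0.0289  0.1527] 1031
```

View pics/s12fc.png

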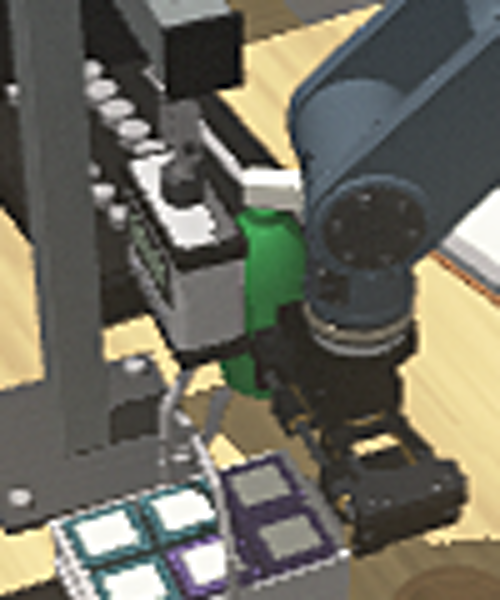

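Emit:
step_arm([
  [-0.4, 0, 0, -0.2, 0, 0, 0],
  [-0.4, 0, 0, -0.5, 0, 0, 0],
  [-0.4, 0, 0, -0.7, 0, 0, 0],
  [-0.4, 0, 0, -0.7, 0, 0, 0],
  [-0.4, 0, -0.2, -0.5, 0, 0, 0],
  [-0.4, 0, -0.5, -0.3, 0, 0, 0],
  [-0.4, 0, -0.7, 0, 0, 0, 0],
  [-0.4, 0, -0.6, 0, 0, 0, 0],
  [-0.4, 0, -0.3, 0, 0, 0, 0],
  [-0.4, 0, 0, 0, 0, 0, 0],
])

```text
time: 33.7
position: [0.3923, -0.0663, 0.3776]
tool_rot: [0.741, 0.672, -0.001, -0.001]
ft_force: [-0.1, 1.0, 0.8]
grip_width: 0.0608
```

```bash
cat > swing.py <<'E'
from path import *
import sys
z=np.load('pics/%s.npz'%sys.argv[1]); 
for t,d in zip(z['T'],z['D']):
    g=G(pts(d,z)); x,y,h=g[...,0],g[...,1],g[...,2]
    b=g[(abs(y)<.045)&(h>.37)&(h<.425)&(x>.005)&(x<.08)]; c=np.polyfit(b[:,2]-.4,b[:,0],1)
    b=g[(x>-.08)&(x<.08)&(abs(y)<.05)&(h>.1)&(h<.185)]; A=np.c_[b[:,0],b[:,1],np.ones(len(b))]
    s=least_squares(lambda k:A@k-b[:,2],[0,0,.15],loss='soft_l1',f_scale=.002).x
    e=g[(h>.105)&(h<.15)&(abs(x)<.07)&(y>.03)&(y<.09)]
    print(round(float(t),2),'th',((c[1]-.02247)/.0734).round(4),'pitch,roll',s[:2].round(4),'side y',np.median(e[:,1]).round(4),'z',s[2].round(4))
E
python3 ser.py ser7 20; python3 swing.py ser7; python3 -c "
from h import *
o=status.get_obs();print(o['time'],o['position'],o['ft_force'])"
```

```text
33.7 th 0.0025 pitch,roll [-0.0142 -0.04  ] side y 0.0527 z 0.1528
33.75 th 0.0093 pitch,roll [-0.0152 -0.0477] side y 0.0527 z 0.1528
33.8 th 0.0047 pitch,roll [-0.0187 -0.0364] side y 0.0527 z 0.1527
33.85 th 0.0073 pitch,roll [-0.0134 -0.044 ] side y 0.0527 z 0.1526
33.9 th 0.0068 pitch,roll [-0.0117 -0.0415] side y 0.0528 z 0.1529
33.95 th 0.0046 pitch,roll [-0.0151 -0.0312] side y 0.0526 z 0.1526
34.0 th -0.0012 pitch,roll [-0.0079 -0.035 ] side y 0.0531 z 0.153
34.05 th 0.0049 pitch,roll [-0.011  -0.0282] side y 0.0528 z 0.1528
34.1 th 0.0117 pitch,roll [-0.0086 -0.0333] side y 0.0531 z 0.1528
34.15 th 0.009 pitch,roll [-0.0091 -0.033 ] side y 0.0531 z 0.1528
34.2 th 0.0135 pitch,roll [-0.0102 -0.0367] side y 0.0533 z 0.1528
34.25 th 0.0098 pitch,roll [-0.0077 -0.0329] side y 0.0533 z 0.1527
34.3 th 0.0161 pitch,roll [-0.0064 -0.0325] side y 0.0533 z 0.1531
34.35 th 0.0099 pitch,roll [-0.0085 -0.0313] side y 0.0532 z 0.1528
34.4 th 0.0103 pitch,roll [-0.0088 -0.0303] side y 0.053 z 0.1529
34.45 th 0.011 pitch,roll [-0.0045 -0.0297] side y 0.0534 z 0.153
34.5 th 0.0108 pitch,roll [-0.0039 -0.0284] side y 0.0531 z 0.1529
34.55 th 0.0103 pitch,roll [-0.0063 -0.0324] side y 0.053 z 0.153
34.6 th 0.0091 pitch,roll [-0.0123 -0.0385] side y 0.0528 z 0.1528
34.65 th 0.0095 pitch,roll [-0.0113 -0.0346] side y 0.0529 z 0.1527
34.7 [ 0.39385605 -0.06675997  0.3777726 ] [ 0.31728703 -0.24396748 -0.21612516]
```

Emit:
step_arm([
  [-0.4, 0, 0, -0.2, 0, 0, 0],
  [-0.4, 0, 0, -0.4, 0, 0, 0],
  [-0.4, 0, 0, -0.5, 0, 0, 0],
  [-0.4, 0, 0, -0.5, 0, 0, 0],
  [-0.4, 0, 0, -0.4, 0, 0, 0],
  [-0.4, 0, 0, -0.2, 0, 0, 0],
  [-0.4, 0, 0, 0, 0, 0, 0],
  [-0.4, 0, 0, 0, 0, 0, 0],
  [-0.4, 0, 0, 0, 0, 0, 0],
  [-0.4, 0, 0, 0, 0, 0, 0],
])

```text
time: 35.7
position: [0.3938, -0.0667, 0.4323]
tool_rot: [0.74, 0.672, -0.0, -0.001]
ft_force: [-0.1, -0.4, -0.1]
grip_width: 0.0608
```

Emit:
step_arm([
  [-0.4, 0, 0, 0, 0, 0, 0],
  [-0.4, 0, 0, 0, 0, 0, 0],
  [-0.4, 0, 0, 0, 0, 0, 0],
  [-0.4, 0, 0, 0, 0, 0, 0],
  [-0.4, 0, 0, 0, 0, 0, 0],
  [-0.4, 0, 0, 0, 0, 0, 0],
  [-0.4, 0, 0, 0, 0, 0, 0],
  [-0.4, 0, 0, 0, 0, 0, 0],
  [-0.4, 0, 0, 0, 0, 0, 0],
  [-0.4, 0, 0, 0, 0, 0, 0],
])

```text
time: 36.7
position: [0.3939, -0.0667, 0.4328]
tool_rot: [0.74, 0.672, -0.0, -0.0]
ft_force: [0.1, 0.6, 0.2]
grip_width: 0.061
```

Emit:
step_arm([
  [-0.4, 0, 0, 0, 0, 0, 0],
  [-0.4, 0, 0, 0, 0, 0, 0],
  [-0.4, 0, 0, 0, 0, 0, 0],
  [-0.4, 0, 0, 0, 0, 0, 0],
  [-0.4, 0, 0, 0, 0, 0, 0],
  [-0.4, 0, 0, 0, 0, 0, 0],
  [-0.4, 0, 0, 0, 0, 0, 0],
  [-0.4, 0, 0, 0, 0, 0, 0],
  [-0.4, 0, 0, 0, 0, 0, 0],
  [-0.4, 0, 0, 0, 0, 0, 0],
])

```text
time: 37.7
position: [0.3939, -0.0668, 0.4328]
tool_rot: [0.74, 0.672, -0.0, -0.0]
ft_force: [0.1, -0.5, -0.6]
grip_width: 0.0608
```

```bash
python3 ser.py ser8 24; python3 swing.py ser8
```

```text
37.7 th 0.0118 pitch,roll [-0.0064 -0.0352] side y 0.0528 z 0.1527
37.75 th 0.0108 pitch,roll [-0.0098 -0.0422] side y 0.0529 z 0.1528
37.8 th 0.004 pitch,roll [-0.0113 -0.034 ] side y 0.0531 z 0.1529
37.85 th 0.015 pitch,roll [-0.009  -0.0323] side y 0.0529 z 0.1529
37.9 th 0.0096 pitch,roll [-0.0065 -0.0381] side y 0.053 z 0.1528
37.95 th 0.0083 pitch,roll [-0.0115 -0.0301] side y 0.0534 z 0.1529
38.0 th 0.0048 pitch,roll [-0.0163 -0.0332] side y 0.0529 z 0.1528
38.05 th 0.0032 pitch,roll [-0.0149 -0.0233] side y 0.053 z 0.1527
38.1 th 0.0049 pitch,roll [-0.0153 -0.0364] side y 0.0529 z 0.1529
38.15 th 0.0113 pitch,roll [-0.0106 -0.0345] side y 0.0533 z 0.1527
38.2 th 0.0061 pitch,roll [-0.0137 -0.0375] side y 0.0531 z 0.1528
38.25 th 0.0101 pitch,roll [-0.0108 -0.0307] side y 0.0531 z 0.1529
38.3 th 0.0028 pitch,roll [-0.0106 -0.0346] side y 0.0534 z 0.1528
38.35 th 0.0145 pitch,roll [-0.0118 -0.0392] side y 0.0528 z 0.1527
38.4 th 0.0079 pitch,roll [-0.0082 -0.0346] side y 0.0533 z 0.1529
38.45 th 0.0127 pitch,roll [-0.0058 -0.0336] side y 0.0532 z 0.153
38.5 th 0.0119 pitch,roll [-0.012  -0.0351] side y 0.0526 z 0.1529
38.55 th 0.0129 pitch,roll [-0.0121 -0.0392] side y 0.0527 z 0.153
38.6 th 0.0165 pitch,roll [-0.0073 -0.0382] side y 0.0526 z 0.1526
38.65 th 0.012 pitch,roll [-0.0084 -0.0304] side y 0.0527 z 0.1529
38.7 th 0.0081 pitch,roll [-0.0099 -0.0381] side y 0.0528 z 0.1528
38.75 th 0.0099 pitch,roll [-0.0056 -0.0339] side y 0.0527 z 0.1529
38.8 th 0.0219 pitch,roll [-0.0072 -0.0385] side y 0.0531 z 0.1529
38.85 th 0.0122 pitch,roll [-0.0082 -0.0362] side y 0.0528 z 0.1528
```

Emit:
step_arm([
  [-0.4, 0, 0, 0, 0, 0, 0],
  [-0.4, 0, 0, 0, 0, 0, 0],
  [-0.4, 0, 0, 0, 0, 0, 0],
  [-0.4, 0, 0, 0, 0, 0, 0],
  [-0.4, 0, 0, 0, 0, 0, 0],
  [-0.4, 0, 0, 0, 0, 0, 0],
  [-0.4, 0, 0, 0, 0, 0, 0],
  [-0.4, 0, 0, 0, 0, 0, 0],
  [-0.4, 0, 0, 0, 0, 0, 0],
  [-0.4, 0, 0, 0, 0, 0, 0],
])

```text
time: 39.9
position: [0.3939, -0.0668, 0.4328]
tool_rot: [0.74, 0.672, -0.0, -0.0]
ft_force: [-0.5, 0.0, 0.7]
grip_width: 0.061
```

Emit:
step_arm([
  [-0.4, 0, 0, 0, 0, 0, 0],
  [-0.4, 0, 0, 0, 0, 0, 0],
  [-0.4, 0, 0, 0, 0, 0, 0],
  [-0.4, 0, 0, 0, 0, 0, 0],
  [-0.4, 0, 0, 0, 0, 0, 0],
  [-0.4, 0, 0, 0, 0, 0, 0],
  [-0.4, 0, 0, 0, 0, 0, 0],
  [-0.4, 0, 0, 0, 0, 0, 0],
  [-0.4, 0, 0, 0, 0, 0, 0],
  [-0.4, 0, 0, 0, 0, 0, 0],
])

```text
time: 40.9
position: [0.3939, -0.0668, 0.4328]
tool_rot: [0.74, 0.672, -0.0, -0.0]
ft_force: [0.6, 0.7, -0.3]
grip_width: 0.0611
```

Emit:
step_arm([
  [-0.4, 0, 0, 0, 0, 0, 0],
  [-0.4, 0, 0, 0, 0, 0, 0],
  [-0.4, 0, 0, 0, 0, 0, 0],
  [-0.4, 0, 0, 0, 0, 0, 0],
  [-0.4, 0, 0, 0, 0, 0, 0],
  [-0.4, 0, 0, 0, 0, 0, 0],
  [-0.4, 0, 0, 0, 0, 0, 0],
  [-0.4, 0, 0, 0, 0, 0, 0],
  [-0.4, 0, 0, 0, 0, 0, 0],
  [-0.4, 0, 0, 0, 0, 0, 0],
])

```text
time: 41.9
position: [0.3939, -0.0667, 0.4328]
tool_rot: [0.74, 0.672, -0.0, -0.0]
ft_force: [0.4, -0.7, 0.1]
grip_width: 0.0612
```

Emit:
step_arm([
  [-0.4, 0, 0, 0, 0, 0, 0],
  [-0.4, 0, 0, 0, 0, 0, 0],
  [-0.4, 0, 0, 0, 0, 0, 0],
  [-0.4, 0, 0, 0, 0, 0, 0],
  [-0.4, 0, 0, 0, 0, 0, 0],
  [-0.4, 0, 0, 0, 0, 0, 0],
  [-0.4, 0, 0, 0, 0, 0, 0],
  [-0.4, 0, 0, 0, 0, 0, 0],
  [-0.4, 0, 0, 0, 0, 0, 0],
  [-0.4, 0, 0, 0, 0, 0, 0],
])

```text
time: 42.9
position: [0.3939, -0.0668, 0.4328]
tool_rot: [0.74, 0.672, -0.0, -0.0]
ft_force: [0.6, 0.6, 0.0]
grip_width: 0.0611
```

Emit:
step_arm([
  [-0.4, 0, 0, 0, 0, 0, 0],
  [-0.4, 0, 0, 0, 0, 0, 0],
  [-0.4, 0, 0, 0, 0, 0, 0],
  [-0.4, 0, 0, 0, 0, 0, 0],
  [-0.4, 0, 0, 0, 0, 0, 0],
  [-0.4, 0, 0, 0, 0, 0, 0],
  [-0.4, 0, 0, 0, 0, 0, 0],
  [-0.4, 0, 0, 0, 0, 0, 0],
  [-0.4, 0, 0, 0, 0, 0, 0],
  [-0.4, 0, 0, 0, 0, 0, 0],
])

```text
time: 43.9
position: [0.3939, -0.0668, 0.4328]
tool_rot: [0.74, 0.672, -0.0, -0.0]
ft_force: [-0.8, -0.2, 0.3]
grip_width: 0.0609
```

Emit:
step_arm([
  [-0.4, 0, 0, 0, 0, 0, 0],
  [-0.4, 0, 0, 0, 0, 0, 0],
  [-0.4, 0, 0, 0, 0, 0, 0],
  [-0.4, 0, 0, 0, 0, 0, 0],
  [-0.4, 0, 0, 0, 0, 0, 0],
  [-0.4, 0, 0, 0, 0, 0, 0],
  [-0.4, 0, 0, 0, 0, 0, 0],
  [-0.4, 0, 0, 0, 0, 0, 0],
  [-0.4, 0, 0, 0, 0, 0, 0],
  [-0.4, 0, 0, 0, 0, 0, 0],
])

```text
time: 44.9
position: [0.3939, -0.0668, 0.4328]
tool_rot: [0.74, 0.672, -0.0, -0.0]
ft_force: [0.3, 0.3, -0.3]
grip_width: 0.0608
```

```bash
python3 ser.py ser9 16; python3 swing.py ser9 | awk '{print $1,$3,$5,$6,$7,$10}'; python3 look.py s13; python3 -c "
from h import *
snap('top','t13')"
python3 - <<'E'
import cv2,numpy as np
a=cv2.imread('pics/top0.png').astype(int);b=cv2.imread('pics/t13.png')
cv2.imwrite('pics/t13b.png',b)
E
```

```text
44.9 0.0157 [-0.0057 -0.0375] side z
44.95 0.013 [-0.0098 -0.0376] side z
45.0 0.012 [-0.0057 -0.0334] side z
45.05 0.0131 [-0.0118 -0.0335] side z
45.1 0.014 [-0.0058 -0.0284] side z
45.15 0.0135 [-0.0097 -0.0336] side z
45.2 0.0113 [-0.0063 -0.0365] side z
45.25 0.0091 [-0.0081 -0.0339] side z
45.3 0.0061 [-0.0102 -0.0335] side z
45.35 0.0125 [-0.0124 -0.0386] side z
45.4 0.0119 [-0.0141 -0.0386] side z
45.45 0.0037 [-0.0096 -0.0294] side z
45.5 0.0028 [-0.0122 -0.0358] side z
45.55 0.0018 [-0.0116 -0.0248] side z
45.6 0.0087 [-0.0146 -0.0306] side z
45.65 0.0088 [-0.0139 -0.0328] side z
45.7 bar FK: x -0.0549 y 0.0001 z 0.3768 grip 0.06134600255316116 [ 0.1109706   0.23190265 -0.41732472] [ 0.12930529 -0.1224528  -0.03668282]
theta by face 0.0101
```

View pics/s13c.png

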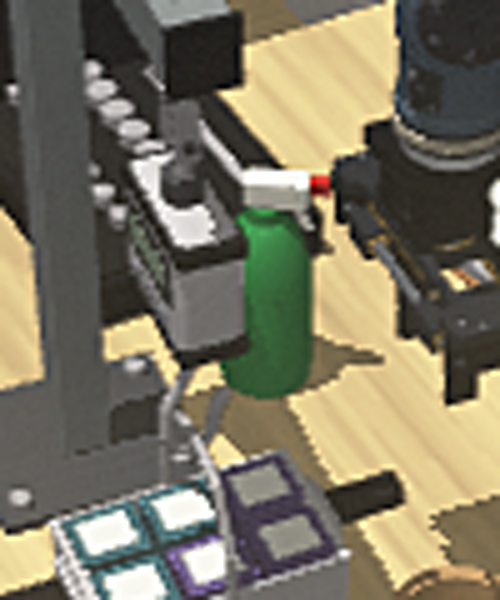

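View pics/t13.png

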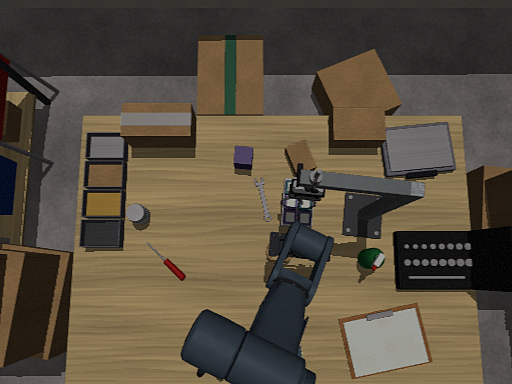

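Emit:
step_arm([
  [-0.4, 0, 0, 0, 0, 0, 0],
  [-0.4, 0, 0, 0, 0, 0, 0],
  [-0.4, 0, 0, 0, 0, 0, 0],
  [-0.4, 0, 0, 0, 0, 0, 0],
  [-0.4, 0, 0, 0, 0, 0, 0],
  [-0.4, 0, 0, 0, 0, 0, 0],
  [-0.4, 0, 0, 0, 0, 0, 0],
  [-0.4, 0, 0, 0, 0, 0, 0],
  [-0.4, 0, 0, 0, 0, 0, 0],
  [-0.4, 0, 0, 0, 0, 0, 0],
])

```text
time: 46.8
position: [0.3939, -0.0668, 0.4328]
tool_rot: [0.74, 0.672, -0.0, -0.0]
ft_force: [-0.1, -0.0, -0.0]
grip_width: 0.0612
```

Emit:
step_arm([
  [-0.4, 0, 0, 0, 0, 0, 0],
  [-0.4, 0, 0, 0, 0, 0, 0],
  [-0.4, 0, 0, 0, 0, 0, 0],
  [-0.4, 0, 0, 0, 0, 0, 0],
  [-0.4, 0, 0, 0, 0, 0, 0],
  [-0.4, 0, 0, 0, 0, 0, 0],
  [-0.4, 0, 0, 0, 0, 0, 0],
  [-0.4, 0, 0, 0, 0, 0, 0],
  [-0.4, 0, 0, 0, 0, 0, 0],
  [-0.4, 0, 0, 0, 0, 0, 0],
])

```text
time: 47.8
position: [0.3939, -0.0668, 0.4328]
tool_rot: [0.74, 0.672, -0.0, -0.0]
ft_force: [0.3, 0.5, -0.4]
grip_width: 0.0608
```

Emit:
step_arm([
  [-0.4, 0, 0, 0, 0, 0, 0],
  [-0.4, 0, 0, 0, 0, 0, 0],
  [-0.4, 0, 0, 0, 0, 0, 0],
  [-0.4, 0, 0, 0, 0, 0, 0],
  [-0.4, 0, 0, 0, 0, 0, 0],
  [-0.4, 0, 0, 0, 0, 0, 0],
  [-0.4, 0, 0, 0, 0, 0, 0],
  [-0.4, 0, 0, 0, 0, 0, 0],
  [-0.4, 0, 0, 0, 0, 0, 0],
  [-0.4, 0, 0, 0, 0, 0, 0],
])

```text
time: 48.8
position: [0.3939, -0.0668, 0.4328]
tool_rot: [0.74, 0.672, -0.0, -0.0]
ft_force: [-0.5, 0.1, -0.3]
grip_width: 0.061
```

Emit:
step_arm([
  [-0.4, 0, 0, 0, 0, 0, 0],
  [-0.4, 0, 0, 0, 0, 0, 0],
  [-0.4, 0, 0, 0, 0, 0, 0],
  [-0.4, 0, 0, 0, 0, 0, 0],
  [-0.4, 0, 0, 0, 0, 0, 0],
  [-0.4, 0, 0, 0, 0, 0, 0],
  [-0.4, 0, 0, 0, 0, 0, 0],
  [-0.4, 0, 0, 0, 0, 0, 0],
  [-0.4, 0, 0, 0, 0, 0, 0],
  [-0.4, 0, 0, 0, 0, 0, 0],
])

```text
time: 49.8
position: [0.3939, -0.0668, 0.4328]
tool_rot: [0.74, 0.672, -0.0, -0.0]
ft_force: [0.2, 0.6, 0.2]
grip_width: 0.0611
```

Emit:
step_arm([
  [-0.4, 0, 0, 0, 0, 0, 0],
  [-0.4, 0, 0, 0, 0, 0, 0],
  [-0.4, 0, 0, 0, 0, 0, 0],
  [-0.4, 0, 0, 0, 0, 0, 0],
  [-0.4, 0, 0, 0, 0, 0, 0],
  [-0.4, 0, 0, 0, 0, 0, 0],
  [-0.4, 0, 0, 0, 0, 0, 0],
  [-0.4, 0, 0, 0, 0, 0, 0],
  [-0.4, 0, 0, 0, 0, 0, 0],
  [-0.4, 0, 0, 0, 0, 0, 0],
])

```text
time: 50.8
position: [0.3939, -0.0668, 0.4328]
tool_rot: [0.74, 0.672, -0.0, -0.0]
ft_force: [-0.2, -0.4, 0.4]
grip_width: 0.0608
```

Emit:
step_arm([
  [-0.4, 0, 0, 0, 0, 0, 0],
  [-0.4, 0, 0, 0, 0, 0, 0],
  [-0.4, 0, 0, 0, 0, 0, 0],
  [-0.4, 0, 0, 0, 0, 0, 0],
  [-0.4, 0, 0, 0, 0, 0, 0],
  [-0.4, 0, 0, 0, 0, 0, 0],
  [-0.4, 0, 0, 0, 0, 0, 0],
  [-0.4, 0, 0, 0, 0, 0, 0],
  [-0.4, 0, 0, 0, 0, 0, 0],
  [-0.4, 0, 0, 0, 0, 0, 0],
])

```text
time: 51.8
position: [0.3939, -0.0668, 0.4328]
tool_rot: [0.74, 0.672, -0.0, -0.0]
ft_force: [-0.7, -0.5, -0.0]
grip_width: 0.0609
```

Emit:
step_arm([
  [-0.4, 0, 0, 0, 0, 0, 0],
  [-0.4, 0, 0, 0, 0, 0, 0],
  [-0.4, 0, 0, 0, 0, 0, 0],
  [-0.4, 0, 0, 0, 0, 0, 0],
  [-0.4, 0, 0, 0, 0, 0, 0],
  [-0.4, 0, 0, 0, 0, 0, 0],
  [-0.4, 0, 0, 0, 0, 0, 0],
  [-0.4, 0, 0, 0, 0, 0, 0],
  [-0.4, 0, 0, 0, 0, 0, 0],
  [-0.4, 0, 0, 0, 0, 0, 0],
])

```text
time: 52.8
position: [0.3939, -0.0668, 0.4328]
tool_rot: [0.74, 0.672, -0.0, -0.0]
ft_force: [-0.5, 0.6, -0.2]
grip_width: 0.061
```

Emit:
step_arm([
  [-0.4, 0, 0, 0, 0, 0, 0],
  [-0.4, 0, 0, 0, 0, 0, 0],
  [-0.4, 0, 0, 0, 0, 0, 0],
  [-0.4, 0, 0, 0, 0, 0, 0],
  [-0.4, 0, 0, 0, 0, 0, 0],
  [-0.4, 0, 0, 0, 0, 0, 0],
  [-0.4, 0, 0, 0, 0, 0, 0],
  [-0.4, 0, 0, 0, 0, 0, 0],
  [-0.4, 0, 0, 0, 0, 0, 0],
  [-0.4, 0, 0, 0, 0, 0, 0],
])

```text
time: 53.8
position: [0.3939, -0.0667, 0.4328]
tool_rot: [0.74, 0.672, -0.0, -0.0]
ft_force: [0.1, 0.1, 0.5]
grip_width: 0.0608
```

```bash
python3 ser.py ser10 22; python3 swing.py ser10 | awk '{print $1,$3,$5,$6}'; python3 -c "
from h import *
print(status.get_obs()['time'])"
```

```text
53.8 0.0147 [-0.0107 -0.0359]
53.85 0.0113 [-0.0104 -0.033
53.9 0.0079 [-0.0132 -0.0401]
53.95 0.0083 [-0.0067 -0.0381]
54.0 0.0023 [-0.0126 -0.0275]
54.05 0.0074 [-0.0118 -0.0322]
54.1 0.0078 [-0.0135 -0.035
54.15 0.0066 [-0.0113 -0.0347]
54.2 0.0046 [-0.0097 -0.0371]
54.25 0.0077 [-0.0102 -0.0381]
54.3 0.0081 [-0.0119 -0.0366]
54.35 0.0054 [-0.0075 -0.0323]
54.4 0.0141 [-0.0115 -0.0355]
54.45 0.0127 [-0.0087 -0.0349]
54.5 0.0125 [-0.01 -0.0333]
54.55 0.0092 [-0.0108 -0.0355]
54.6 0.0155 [-0.0064 -0.0383]
54.65 0.0137 [-0.0098 -0.0315]
54.7 0.0069 [-0.0074 -0.0349]
54.75 0.0148 [-0.0081 -0.0414]
54.8 0.0067 [-0.0061 -0.0354]
54.85 0.0113 [-0.0052 -0.0324]
54.9
```

The motion left is under about 1 mm, and the arm is clear of everything. I'm handing in.

```bash
python3 -c "
from rig import robot
print(robot.hand_in())"
```

```text
the job is handed in; nothing more can be done
None
```

The basket is hanging by its bail bar in the hook, and I handed the job in at about 55 s with the arm well clear.

- **Steadying:** I caught the hook with the closed fingertips near the end of its swing. I eased it down to plumb, held it still there for over a second, and backed off slowly. The camera showed the hook at plumb, still within the measuring noise. The wrist readings I took stayed around 1 N, but I only read the force at intervals, so I can't rule out a brief higher peak at the catch.
- **Hanging:** I gripped the basket by its near grip, brought the bar in over the hook's point, and lowered it until the hook took the weight. I overshot slightly while lowering: the hook briefly carried about 7 N in the readings, more than the basket's 4 N or so. I raised the tool until its force was near zero, then let go.
- **Last checks:**
  - **Swing:** a leftover swing of about ±0.004 rad, roughly 1 mm at the hook, was still dying away slowly at hand-in. That is close to what the camera can resolve.
  - **Tilt:** the basket hangs with a steady sideways lean of about 0.035 rad (2°).
  - **Scale angle:** the scale reads about 0.01 rad off plumb with the load on.
  - **Other things on the bench:** in the last top picture they looked unmoved, though the arm hid the tape roll there. I judged this by eye and did not measure it.

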